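# Edge-mark a pack of template plates on the treadle fixture

### The arm

A 6-joint arm with a two-finger parallel gripper is mounted at the origin on the work surface. World frame = base frame: x ahead of the robot, y to its left, z up, the work surface at z = 0. Lengths are in m, angles in rad, forces in N, time in s.
With the tool pointing down it reaches from about 0.425 to 0.95 m from the base axis. Payload 3.5 kg.
Tool frame: the origin (TCP) lies between the finger pads; the fingertips stand 17 mm ahead of it and the grasp point (between the pads) lies 2 mm behind it; z points along the fingers, y is the direction in which the jaws open and shut (so a half turn about z gives the same grasp; the last joint's range is limited). The gripper opens to 85 mm and grips with 20 to 120 N. Pads are 22 mm wide; open, the fingers measure 114 mm over their backs; the gripper's body (76 mm by 85 mm) begins 54 mm behind the grasp point. The pads swing forward as they close: fully open they stand 13 mm farther back than shut.
Start: joints at [1.078, 0.286, 1.577, -0, 1.279, -0.15], TCP at [0.227, 0.636, 0.248] pointing down, gripper open.
Joint ranges: [-2.77, 2.77], [-0.9, 2.22], [0.21, 2.48], [-1.53, 4.67], [0.24, 2.81], [-2.84, 2.84]. Speed limits (rad/s): [2.79, 2.79, 3.14, 3.14, 3.14, 3.14].

### API

Orientations are given as a unit quaternion [x, y, z, w].
In Python, from plant import ctrl gives the robot as it stands.
- The arm moves only by the tool carry_out, never from a script. Its argument "commands" is a list of rows, each an object with "delta_pos": the shift along the tool's x, y, z in m, a list of three; "delta_rot": the turn, a rotation vector about the tool's x, y, z in rad, a list of three; "claw": the opening in per cent of the stroke, from 0 (shut) to 100 (fully open). A call has 1 to 8 rows; each row is the pose to reach, as a shift and turn from the pose measured when the call began, along the tool's axes at that moment; what a row does not reach only later rows make up. A row lasts 1/12 s, in which the tool goes at most 41.7 mm and 7.16 degrees, less where a joint would pass 70% of its speed; a pose out of reach is approached as far as the arm can. A call with a gripper value outside its range is refused whole. The fingers move at their own pace and stop on an object; "force" is the grip in N (left out, the last holds). Time passes only in rows, so rows that repeat a pose let the fingers close. It gives the time, the measured TCP pose, the force and the opening at its end, in the units of the state.
- ctrl.get_state(): the state, without advancing time (a new reading comes with each control period).
- ctrl.read_camera(name): name is "side" or "top" or "wrist"; returns (picture, depth): 400x640x3 uint8, red, green, blue; 400x640 float32, m along the optical axis (not along the pixel's ray), 0 where there is no reading.
- ctrl.camera_info(name): a dict with "fx", "fy", "cx", "cy" (pixels), "k1" (the pictures are not rectified: a ray, as slopes to the right and down, at radius r is drawn at 1 + k1 r^2 times it, then the intrinsics apply), "rvec" (rotation vector, rad) and "tvec" (3), from world to camera coordinates, as OpenCV has them; the wrist camera has in their place "mount" (4x4, takes a point from camera to tool coordinates, whose origin is the TCP and whose axes are the flange's). Camera axes: x right, y down, z forward; pixel columns grow to the right and rows downward; lengths in m; the calibration is good to about 2 mm. A picture is of the moment at which its call begins: read the wrist's pose just before it. camera_info takes no time and is no camera call.
- ctrl.sign_off(): hands the job in, once; it reports no verdict.
The state is a dict: "time": time; "qpos": joint angles; "dq": joint speeds; "joint_efforts": joint torques, N m; "eef_pos": TCP position; "tcp_rot": TCP orientation; "contact_force": force on the tool from outside, world axes, zero at the start; "wrist_torque": the same for the moment, N m; "opening": opening from 0.0 (shut) to 1.0 (fully open).
Only numpy, scipy, OpenCV 4.12 (cv2) and the standard library are available. Lean on these libraries where they do the work, as an engineer would, in place of code of your own. Each camera call takes 0.05 s, during which the arm holds its last target.

### The job

Take the yellow cap off the marking fixture and put it in the blue dish, then stack all the template plates that are there (two or three of blued, brass and red, in any order) over the fixture's two pins, flush on one another. With the whole pack on the pins, press the red treadle down to its stop and hold it for a second so that the die marks their edges, and let it come back up. Then take the plates off and lay them flat, fully on the black mat, leaving the other things on the shelf where they are.

Things in the scene. Friction and masses are not known exactly. Their poses are not given: they have to be found in the camera images.
- fixture: green marking fixture, fixed, yaw varies. Origin on the shelf midway between its two pins. Bed 110 mm wide (y), x -80 to 170 mm, top 15 mm above the shelf. Steel pins at x = +35 and -35 mm, y = 0: 10 mm across, 50 mm high above the bed, top 12 mm tapered to 4 mm. Steel die from x = 78 mm (55 mm above the shelf), green housing from x = 104 mm (70 mm). Red treadle on the -y side
- pin_base (a point): point on the top of the fixture bed midway between the pins (15 mm above the shelf): the centre of the underside of the lowest plate when seated
- treadle (a joint): treadle angle in rad: 0 = up (rest), 0.28 = down on its stop; spring return, needs about 4 N at the tread to start and 10 N at the stop. Pressing it drives the marking die 18 mm towards the plates, stopping just short of them
- tread (a point): centre of the top face of the red tread pad (60 mm along fixture x, 62 mm along y), which moves with the treadle. At rest it is 50 mm above the shelf, at fixture x = -80, y = -115 mm; the hinge is 110 mm away in fixture +x, at height 34 mm. It goes down about 30 mm to the stop
- plate_blued: blued steel (near-black blue) template plate, 110 x 50 x 12 mm, with two 13 mm through holes on its long centre line at x = +35 and -35 mm. Origin: centre of the underside; x along the 110 mm length, y along the 50 mm width, z up. Alike either way round. 0.15 to 0.6 kg. Starts flat on the shelf; may be absent (2 or 3 of the three plates are there)
- plate_brass: brass template plate, 110 x 50 x 12 mm, with two 13 mm through holes on its long centre line at x = +35 and -35 mm. Origin: centre of the underside; x along the 110 mm length, y along the 50 mm width, z up. Alike either way round. 0.15 to 0.6 kg. Starts flat on the shelf; may be absent (2 or 3 of the three plates are there)
- plate_red: red painted aluminium template plate, 110 x 50 x 12 mm, with two 13 mm through holes on its long centre line at x = +35 and -35 mm. Origin: centre of the underside; x along the 110 mm length, y along the 50 mm width, z up. Alike either way round. 0.15 to 0.6 kg. Starts flat on the shelf; may be absent (2 or 3 of the three plates are there)
- cap: yellow plastic thread protector cap, a closed round cap standing upright: 38 mm diameter (42 mm at a 6 mm high foot flange), 34 mm high, origin: centre of the underside. Starts on the fixture bed between the two pins
- dish: blue plastic open dish, fixed, 90 x 90 mm outside, walls 4 mm thick and 16 mm high, floor about 4 mm thick. Origin: centre of the underside
- mat: black rubber mat, fixed, 250 mm along its x, 150 mm along its y, 4 mm thick. Origin: centre of the underside
- ring_gauge: chrome steel ring gauge, 72 mm across, 20 mm high; leave alone
- plug_gauge: blued steel plug gauge standing on end, 38 mm across, 70 mm high; leave alone
- pitch_comb: flat brass pitch comb, 85 x 28 x 6 mm; leave alone
- grease_jar: small jar, 56 mm across, 60 mm high; leave alone
- bristle_brush: hand brush lying down; leave alone
- spare_cap: orange plastic cap, 48 mm across, 30 mm high; leave alone
There are look-alikes about, which are no part of the job. Of the things that look like the dish, take the one that is nearest to the robot's base at the start.

How it is judged:
By the outcome, as a careful person would: the job done as asked, in the order asked, and still so for the second after the job is handed in, with the robot touching nothing.
Of plate_blued, plate_brass, plate_red only 2 to 3 are there at a start; the rules pass over those that are not, and their reading is None.
At some moment in a run one of plate_blued, plate_brass, plate_red, cap may be knocked a few centimetres aside while the robot is not near it.
It also fails if it takes over 210 s, if anything falls off the work surface, if the arm or the gripper's body presses on something with over 40 N, if the wrist force passes 120 N, or if a joint passes its speed limit or range.

## Working session

There is one attempt and no reset: what is moved stays moved. The work goes in short steps, Python scripts to look and compute and a tool call to move; the robot and the scene stay as the last step left them, time stands still between calls to the robot, and variables do not carry over. Pictures are saved under pics/ and viewed, and the job is handed in when it is done.

Besides the shell and the picture viewer there is one more tool, called in YAML: its name, and indented under it one key for each argument. carry_out: Moves the arm, as the interface text tells. Its arguments: {"type":"object","properties":{"commands":{"type":"array"},"force":{"type":"number"}},"required":["commands"]}

```bash
ls; mkdir -p pics; cat > h.py <<'E'
import numpy as np, cv2
from scipy.spatial.transform import Rotation as R
from plant import ctrl
def cam(name, st=None):
    i=ctrl.camera_info(name); 
    if name=='wrist':
        M=np.array(i['mount']); T=np.eye(4); st=st or ctrl.get_state()
        T[:3,:3]=R.from_quat(st['tcp_rot']).as_matrix(); T[:3,3]=st['eef_pos']; W=T@M
    else:
        W=np.eye(4); Rm=R.from_rotvec(np.ravel(i['rvec'])).as_matrix(); W[:3,:3]=Rm.T; W[:3,3]=-Rm.T@np.ravel(i['tvec'])
    return i,W
def rays(i,W,px):
    px=np.atleast_2d(np.asarray(px,float)); d=np.c_[(px[:,0]-i['cx'])/i['fx'],(px[:,1]-i['cy'])/i['fy']]
    u=d.copy()
    for _ in range(20): u=d/(1+i['k1']*(u**2).sum(1,keepdims=True))
    return np.c_[u,np.ones(len(u))]@W[:3,:3].T, W[:3,3]
def onplane(i,W,px,z):
    r,o=rays(i,W,px); return o+r*((z-o[2])/r[:,2])[:,None]
def withdepth(i,W,px,dep):
    r,o=rays(i,W,px); px=np.atleast_2d(px).astype(int); return o+r*dep[px[:,1],px[:,0]][:,None]
def proj(i,W,P):
    P=np.atleast_2d(P); c=(P-W[:3,3])@W[:3,:3]; u=c[:,:2]/c[:,2:]; u=u*(1+i['k1']*(u**2).sum(1,keepdims=True)); return u*[i['fx'],i['fy']]+[i['cx'],i['cy']]
def shot(name,tag):
    st=ctrl.get_state(); p,d=ctrl.read_camera(name); i,W=cam(name,st); cv2.imwrite(f'pics/{tag}.png',p[:,:,::-1]); np.savez(f'pics/{tag}.npz',p=p,d=d,W=W)
    return p,d,i,W
def load(name,tag):
    z=np.load(f'pics/{tag}.npz'); return z['p'],z['d'],ctrl.camera_info(name),z['W']
E
python3 - <<'E'
from h import *
for n in ['top','side','wrist']: 
    p,d,i,W=shot(n,n+'0'); print(n,i,W[:3,3])
print(ctrl.get_state())
E
```

```text
pics
top {'fx': 501.47396542775573, 'fy': 501.47396542775573, 'cx': 320.4029810791714, 'cy': 194.06416909121282, 'k1': -0.11989273751643977, 'rvec': array([ 2.17846282, -2.12599868,  0.10603025]), 'tvec': array([-0.01916499,  0.505601  ,  1.45383879])} [ 0.3331754  -0.03640285  1.50243665]
side {'fx': 502.834353234926, 'fy': 502.834353234926, 'cx': 321.44631696518854, 'cy': 200.86636839565307, 'k1': 0.008558875564349228, 'rvec': array([ 2.16437326, -0.91174944,  0.42991133]), 'tvec': array([-0.37485835,  0.29473588,  1.42573807])} [-0.37565508 -0.84527466  1.18512071]
wrist {'fx': 310.52090883243204, 'fy': 310.52090883243204, 'cx': 323.02595261780317, 'cy': 202.53757526782428, 'k1': -0.038912436436576256, 'mount': array([[-3.94801245e-04, -9.65846828e-01, -2.59113389e-01,
         6.58598941e-02],
       [ 9.99999862e-01, -4.70946586e-04,  2.31794570e-04,
         1.69467015e-04],
       [-3.45906616e-04, -2.59113262e-01,  9.65846881e-01,
        -1.25055778e-01],
       [ 0.00000000e+00,  0.00000000e+00,  0.00000000e+00,
         1.00000000e+00]])} [0.16474431 0.65775632 0.37211081]
{'time': 0.15, 'qpos': array([ 1.07798629e+00,  2.87033225e-01,  1.57786104e+00,  4.68430483e-05,
        1.27857993e+00, -1.49999074e-01]), 'dq': array([-0.00103682, -0.00379076, -0.00346888, -0.00098856,  0.00084727,
       -0.00037784]), 'joint_efforts': array([ 1.37069153e-03, -4.06600964e+01, -2.93141145e+01, -9.17116563e-05,
        3.92836097e-03,  9.56009927e-06]), 'eef_pos': array([0.22662289, 0.63530878, 0.24720651]), 'tcp_rot': array([ 1.70573995e-01,  9.85344420e-01, -8.85514355e-04, -3.18463489e-04]), 'contact_force': array([ 0.44207772, -0.02774278, -0.31380243]), 'wrist_torque': array([-0.02716584, -0.02513778, -0.01979057]), 'opening': 1.0008745969702328}
```

View pics/top0.png

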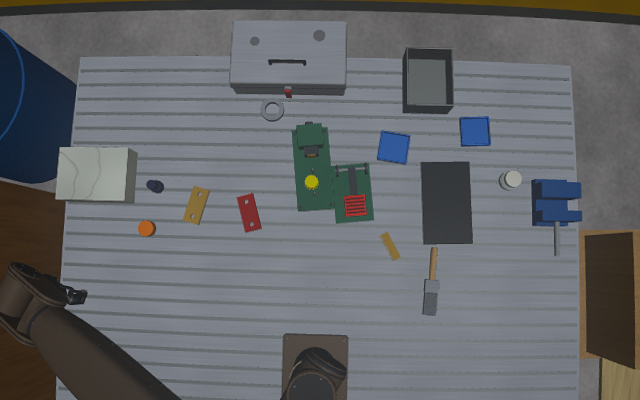

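View pics/side0.png

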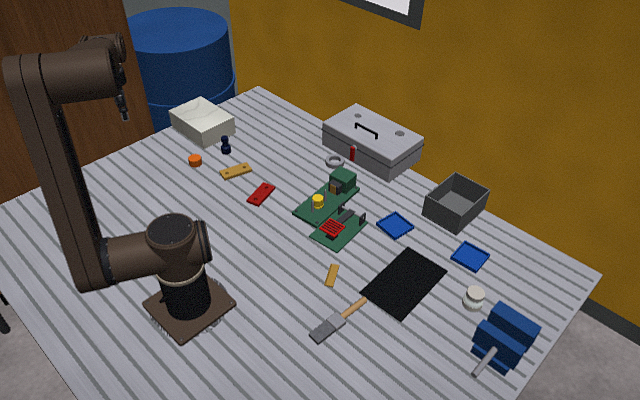

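View pics/wrist0.png

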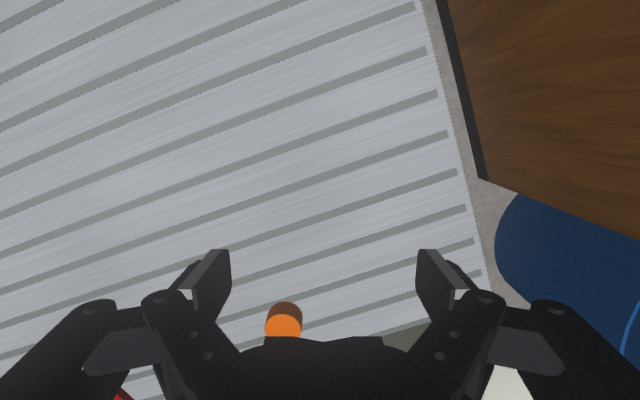

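The top view shows the fixture at (312,170) with the yellow cap at (312,182) and the tread at (355,205). The plates are brass (197,205) and red (249,212), and I see no blued plate so far. The dish candidates are blue squares at (394,147) and (475,131), with the mat at (447,203). Next I'll measure all of these.

```bash
cat >> h.py <<'E'
def hsv(p): return cv2.cvtColor(p,cv2.COLOR_RGB2HSV)
RG={'red':((0,150,60),(8,255,255)),'brass':((14,110,90),(24,255,255)),'yellow':((25,170,120),(33,255,255)),'blue':((108,150,80),(118,255,255)),'black':((0,0,15),(180,90,60)),'green':((60,70,30),(90,255,255)),'navy':((105,60,10),(130,255,75))}
def blobs(p,c,amin=60):
    m=cv2.inRange(hsv(p),*RG[c]); cs,_=cv2.findContours(m,cv2.RETR_EXTERNAL,cv2.CHAIN_APPROX_NONE)
    return [k for k in cs if cv2.contourArea(k)>amin]
E
python3 - <<'E'
from h import *
for n in ['top','side']:
    p,d,i,W=load(n,n+'0')
    for c in RG:
        for k in blobs(p,c):
            (x,y),s,a=cv2.minAreaRect(k)
            m=np.zeros(d.shape,np.uint8); cv2.drawContours(m,[k],-1,1,-1); ys,xs=np.nonzero(m)
            P=withdepth(i,W,np.c_[xs,ys],d); P=P[d[ys,xs]>0]
            if len(P) and 0.1<P[:,0].mean()<1.2: print(n,c,(int(x),int(y)),np.round(s),'med',np.round(np.median(P,0),3),'std',P.std(0).round(3), 'dist',np.hypot(*np.median(P,0)[:2]).round(3))
p,d,i,W=load('top','top0')
cv2.imwrite('pics/c1.png',cv2.resize(p[100:260,130:420,::-1],None,fx=2.7,fy=2.7,interpolation=cv2.INTER_CUBIC))
p,d,i,W=load('side','side0')
cv2.imwrite('pics/c2.png',cv2.resize(p[130:300,210:500,::-1],None,fx=2.7,fy=2.7,interpolation=cv2.INTER_CUBIC))
E
```

```text
top red (354, 205) [20. 21.] med [ 0.471 -0.109  0.05 ] std [0.017 0.018 0.004] dist 0.484
top red (248, 212) [35. 16.] med [0.447 0.207 0.011] std [0.03  0.015 0.004] dist 0.493
top brass (389, 245) [28.  7.] med [ 0.358 -0.217  0.005] std [0.021 0.013 0.003] dist 0.419
top brass (609, 299) [139.  60.] med [ 0.215 -1.041 -0.41 ] std [0.154 0.038 0.166] dist 1.063
top brass (195, 205) [16. 36.] med [0.466 0.371 0.01 ] std [0.03  0.016 0.004] dist 0.596
top yellow (311, 181) [12. 13.] med [0.541 0.021 0.048] std [0.01  0.01  0.007] dist 0.541
top blue (558, 210) [20. 45.] med [ 0.465 -0.701  0.097] std [0.02  0.031 0.035] dist 0.841
top blue (557, 188) [45. 17.] med [ 0.53  -0.701  0.099] std [0.016 0.033 0.02 ] dist 0.879
top blue (393, 146) [29. 29.] med [ 0.659 -0.224  0.004] std [0.026 0.025 0.005] dist 0.696
top blue (475, 130) [29. 29.] med [ 0.716 -0.477  0.005] std [0.026 0.025 0.005] dist 0.86
top black (81, 345) [217.  83.] med [0.156 0.474 0.568] std [0.058 0.11  0.078] dist 0.499
top black (608, 296) [126.  46.] med [ 0.227 -1.037 -0.304] std [0.133 0.003 0.067] dist 1.062
[... 2244 characters left out ...]
[ 0.558 -0.013  0.016] std [0.08  0.067 0.021] dist 0.558
side navy (497, 367) [20.  6.] med [ 0.43  -0.727  0.018] std [0.002 0.013 0.008] dist 0.845
side navy (495, 347) [53. 18.] med [ 0.44  -0.708  0.071] std [0.002 0.036 0.019] dist 0.834
side navy (509, 331) [52. 20.] med [ 0.508 -0.706  0.078] std [0.004 0.035 0.014] dist 0.869
side navy (224, 144) [18.  9.] med [0.516 0.487 0.035] std [0.008 0.008 0.021] dist 0.71
side navy (159, 119) [25. 27.] med [ 0.659  1.258 -0.256] std [0.02  0.032 0.047] dist 1.421
side navy (224, 95) [12. 31.] med [ 0.996  1.136 -0.216] std [0.062 0.027 0.025] dist 1.511
side navy (188, 70) [63. 95.] med [ 0.788  1.157 -0.028] std [0.126 0.053 0.078] dist 1.4
```

View pics/c1.png

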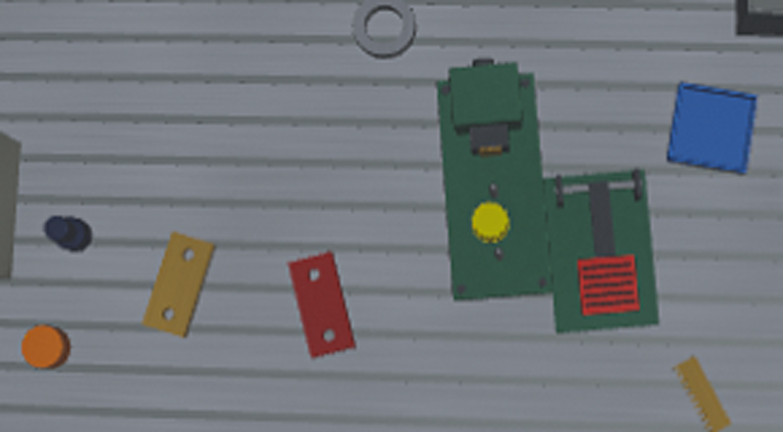

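View pics/c2.png

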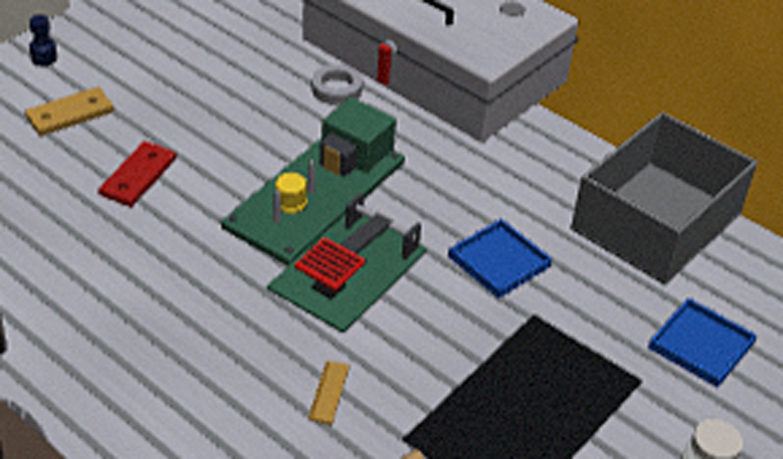

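Candidates for the dish are the blue squares at (393,146), 0.70 m from the base, and (475,130), 0.86 m away. Both are 29 px across, about 90 mm. The nearer one at (0.66,-0.22) is the one meant, and the crop shows a low-walled open dish there. The plates present are brass and red. The plain brass bar at (389,245) is the pitch comb. Next I'll move over the fixture.

```bash
cat >> h.py <<'E'
def delta(pos,phi=None,show=True):
    st=ctrl.get_state(); Rt=R.from_quat(st['tcp_rot']); dp=Rt.inv().apply(np.array(pos)-st['eef_pos'])
    y=Rt.as_matrix()[:,1]; cur=np.arctan2(y[1],y[0])
    if phi is None: phi=cur
    phi=cur+(phi-cur+np.pi/2)%np.pi-np.pi/2
    c,s=np.cos(phi),np.sin(phi); T=np.array([[-s,c,0],[c,s,0],[0,0,-1]])
    T=np.array([[ s,c,0],[-c,s,0],[0,0,-1]]); 
    # x = y cross z
    T[:,0]=np.cross(T[:,1],T[:,2])
    dr=(Rt.inv()*R.from_matrix(T)).as_rotvec()
    print('dpos',dp.round(4).tolist(),'drot',dr.round(4).tolist(),'| cur',st['eef_pos'].round(4),'phi',round(cur,4),'t',round(st['time'],2),'F',st['contact_force'].round(1),'op',round(st['opening'],3))
E
python3 -c "
from h import *
delta([0.53,0.02,0.25],1.67)"
```

```text
dpos [-0.4926, -0.4775, -0.0021] drot [-0.0018, -0.0007, -0.442] | cur [0.2266 0.6353 0.2472] phi 1.228 t 0.15 F [ 0.4 -0.  -0.3] op 1.001
```

carry_out:
  commands:
    - {"delta_pos":[-0.2,-0.19,0],"delta_rot":[0,0,-0.442],"claw":100}
    - {"delta_pos":[-0.2,-0.19,0],"delta_rot":[0,0,-0.442],"claw":100}
    - {"delta_pos":[-0.2,-0.19,0],"delta_rot":[0,0,-0.442],"claw":100}
    - {"delta_pos":[-0.2,-0.19,0],"delta_rot":[0,0,-0.442],"claw":100}
    - {"delta_pos":[-0.49,-0.478,0],"delta_rot":[0,0,-0.442],"claw":100}
    - {"delta_pos":[-0.49,-0.478,0],"delta_rot":[0,0,-0.442],"claw":100}
    - {"delta_pos":[-0.49,-0.478,0],"delta_rot":[0,0,-0.442],"claw":100}
    - {"delta_pos":[-0.49,-0.478,0],"delta_rot":[0,0,-0.442],"claw":100}

```text
time: 0.82
eef_pos: [0.3743, 0.3356, 0.2477]
tcp_rot: [-0.05, 0.999, -0.001, -0.001]
contact_force: [0.9, 0.9, 0.2]
opening: 1.0
```

```bash
python3 -c "
from h import *
delta([0.53,0.02,0.25],1.67)"
```

```text
dpos [-0.1236, -0.3296, -0.0019] drot [-0.0016, -0.0011, 0.0005] | cur [0.3743 0.3356 0.2477] phi 1.6705 t 0.82 F [0.9 0.9 0.2] op 1.0
```

carry_out:
  commands:
    - {"delta_pos":[-0.124,-0.33,0],"delta_rot":[0,0,0],"claw":100}
    - {"delta_pos":[-0.124,-0.33,0],"delta_rot":[0,0,0],"claw":100}
    - {"delta_pos":[-0.124,-0.33,0],"delta_rot":[0,0,0],"claw":100}
    - {"delta_pos":[-0.124,-0.33,0],"delta_rot":[0,0,0],"claw":100}
    - {"delta_pos":[-0.124,-0.33,0],"delta_rot":[0,0,0],"claw":100}
    - {"delta_pos":[-0.124,-0.33,0],"delta_rot":[0,0,0],"claw":100}
    - {"delta_pos":[-0.124,-0.33,0],"delta_rot":[0,0,0],"claw":100}
    - {"delta_pos":[-0.124,-0.33,0],"delta_rot":[0,0,0],"claw":100}

```text
time: 1.48
eef_pos: [0.5215, 0.0364, 0.2479]
tcp_rot: [-0.05, 0.999, -0.001, -0.0]
contact_force: [0.6, 0.7, -0.4]
opening: 0.998
```

carry_out:
  commands:
    - {"delta_pos":[0,0,0],"delta_rot":[0,0,0],"claw":100}
    - {"delta_pos":[0,0,0],"delta_rot":[0,0,0],"claw":100}

```text
time: 1.65
eef_pos: [0.5219, 0.0344, 0.2475]
tcp_rot: [-0.048, 0.999, -0.001, -0.001]
contact_force: [-0.2, 0.5, -0.5]
opening: 1.002
```

```bash
python3 -c "
from h import *
delta([0.53,0.02,0.25],1.67)
shot('wrist','w1')
p,d,i,W=shot('side','side1')"
```

```text
dpos [-0.0067, -0.0151, -0.0025] drot [-0.0012, -0.002, -0.0041] | cur [0.5219 0.0344 0.2475] phi 1.6659 t 1.65 F [-0.2  0.5 -0.5] op 1.002
```

View pics/w1.png

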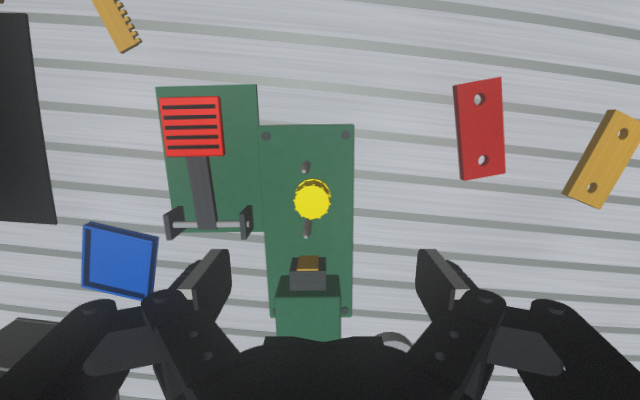

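View pics/side1.png

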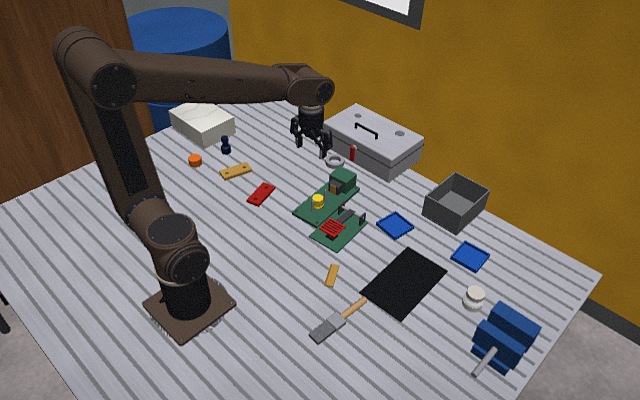

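No blued plate shows anywhere in the side or wrist views. In the wrist view the pins are at (306,166) and (307,229), the cap is at (312,200) and the bed edges are at x≈262 and 353. I'll measure the fixture from these.

```bash
cat > m.py <<'E'
from h import *
def cloud(i,W,d):
    ys,xs=np.nonzero(d>0); P=withdepth(i,W,np.c_[xs,ys],d); return P,xs,ys
if __name__=='__main__':
    p,d,i,W=load('wrist','w1')
    P,xs,ys=cloud(i,W,d)
    Z=np.zeros(d.shape); Z[ys,xs]=P[:,2]
    print('bed z',np.median(Z[140:155,270:290]),'shelf',np.median(Z[60:80,300:400]),'tread',np.median(Z[110:150,165:215]),'mat',np.median(Z[50:150,5:25]),'redplate',np.median(Z[110:140,470:490]),'brass',np.median(Z[150:170,595:610]),'cap',np.median(Z[195:205,305:318]))
    for (a,b) in [((155,180),(298,314)),((220,240),(298,316))]:
        sel=(ys>=a[0])&(ys<a[1])&(xs>=b[0])&(xs<b[1])&(P[:,2]>0.028)
        q=P[sel]; o=np.argsort(-q[:,2]); print('pin',len(q),q[:,:].mean(0).round(4),'top',q[o[:6]].round(4).tolist())
    # bed edges
    H=hsv(p); m=cv2.inRange(H,*RG['green'])
    for r in range(135,260,20):
        row=np.nonzero(m[r,255:365])[0]+255
        L=onplane(i,W,[[row.min(),r],[row.max()+1,r]],0.015); print(r,row.min(),row.max(),L.round(4)[:,:2].tolist())
E
python3 m.py; python3 - <<'E'
from h import *
p,d,i,W=load('wrist','w1')
cv2.imwrite('pics/c3.png',cv2.resize(p[70:310,150:370,::-1],None,fx=2.5,fy=2.5,interpolation=cv2.INTER_CUBIC))
E
```

```text
bed z 0.014413990776655755 shelf -0.00047978462683043177 tread 0.049756828127183406 mat 0.003216508817097896 redplate 0.011580782195365097 brass 0.011690928382192711 cap 0.048372207732711586
pin 98 [0.5061 0.0142 0.0534] top [[0.5074, 0.0152, 0.0654], [0.5086, 0.0132, 0.0654], [0.5079, 0.0121, 0.0646], [0.5066, 0.015, 0.0645], [0.5077, 0.0141, 0.0643], [0.5068, 0.013, 0.0643]]
pin 127 [0.5747 0.0214 0.0494] top [[0.5761, 0.0207, 0.0659], [0.5785, 0.0208, 0.0655], [0.5761, 0.0228, 0.0654], [0.5787, 0.0219, 0.0648], [0.5766, 0.0217, 0.0644], [0.5778, 0.0228, 0.0641]]
135 255 352 [[0.4801, -0.0467], [0.4697, 0.0636]]
155 255 352 [[0.5027, -0.0457], [0.4921, 0.0663]]
175 255 352 [[0.5259, -0.0448], [0.5152, 0.069]]
195 255 352 [[0.5499, -0.0439], [0.539, 0.0719]]
215 255 352 [[0.5748, -0.0429], [0.5636, 0.0748]]
235 265 351 [[0.5994, -0.0297], [0.5892, 0.0767]]
255 266 351 [[0.6259, -0.0273], [0.6157, 0.0799]]
```

View pics/c3.png

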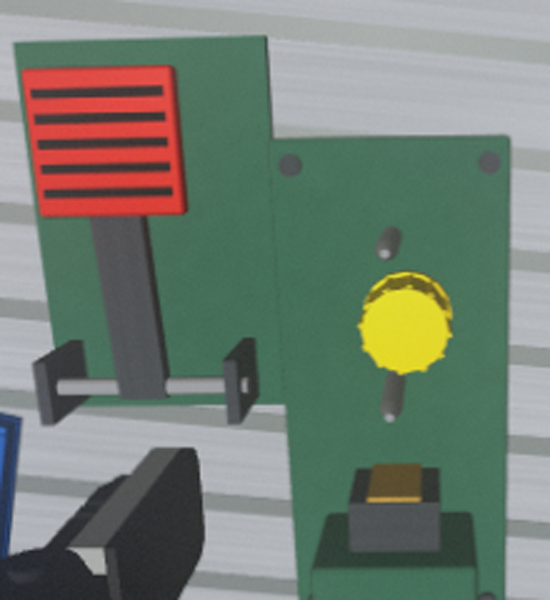

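```bash
python3 - <<'E'
from h import *
p,d,i,W=load('wrist','w1')
c=onplane(i,W,[[312,200]],0.049); print('cap',c.round(4))
k=max(blobs(p[:300,60:180],'blue'),key=cv2.contourArea)+[60,0]
print('dish wrist px rect',cv2.minAreaRect(k)); b=cv2.boxPoints(cv2.minAreaRect(k)); q=onplane(i,W,b,0.016); print(q.round(3).tolist(),q.mean(0).round(4))
for n in ['top','side']:
    p2,d2,i2,W2=load(n,n+'0')
    for k in blobs(p2,'blue'):
        b=cv2.boxPoints(cv2.minAreaRect(k)); q=onplane(i2,W2,b,0.016); print(n,q.mean(0).round(4), np.linalg.norm(q[1]-q[0]).round(3))
delta([0.541,0.0178,0.12],1.684)
delta([0.541,0.0178,0.044],1.684)
E
```

```text
cap [[0.5408 0.0245 0.049 ]]
dish wrist px rect ((114.43528747558594, 263.0411682128906), (77.44418334960938, 60.8489990234375), 12.528807640075684)
[[0.694, -0.285, 0.016], [0.608, -0.257, 0.016], [0.621, -0.161, 0.016], [0.708, -0.184, 0.016]] [ 0.6579 -0.2218  0.016 ]
top [ 0.4758 -0.7313  0.016 ] 0.144
top [ 0.5427 -0.7316  0.016 ] 0.051
top [ 0.6566 -0.2234  0.016 ] 0.089
top [ 0.7132 -0.4744  0.016 ] 0.09
side [ 0.5209 -0.6885  0.016 ] 0.036
side [ 0.6003 -0.688   0.016 ] 0.049
side [ 0.7129 -0.4734  0.016 ] 0.093
side [ 0.6592 -0.2235  0.016 ] 0.097
side [1.0345 1.5578 0.016 ] 0.565
dpos [-0.0183, -0.0208, 0.1274] drot [-0.0007, -0.0022, -0.0142] | cur [0.521  0.0368 0.2475] phi 1.6698 t 1.75 F [-0.7  1.   0.5] op 0.999
dpos [-0.0185, -0.0207, 0.2034] drot [-0.0007, -0.0022, -0.0142] | cur [0.521  0.0368 0.2475] phi 1.6698 t 1.75 F [-0.7  1.   0.5] op 0.999
```

carry_out:
  commands:
    - {"delta_pos":[-0.018,-0.015,0.04],"delta_rot":[0,0,-0.014],"claw":100}
    - {"delta_pos":[-0.018,-0.015,0.08],"delta_rot":[0,0,-0.014],"claw":100}
    - {"delta_pos":[-0.018,-0.015,0.12],"delta_rot":[0,0,-0.014],"claw":100}
    - {"delta_pos":[-0.018,-0.015,0.15],"delta_rot":[0,0,-0.014],"claw":100}
    - {"delta_pos":[-0.018,-0.015,0.15],"delta_rot":[0,0,-0.014],"claw":100}
    - {"delta_pos":[-0.018,-0.015,0.15],"delta_rot":[0,0,-0.014],"claw":100}

```text
time: 2.25
eef_pos: [0.5382, 0.0252, 0.0959]
tcp_rot: [-0.058, 0.998, 0.0, -0.003]
contact_force: [-0.3, 0.5, 0.6]
opening: 0.999
```

```bash
python3 - <<'E'
from h import *
delta([0.541,0.0240,0.044],1.684)
shot('wrist','w2')
delta([0.541,0.0240,0.044],1.684)
E
```

```text
dpos [-0.0029, -0.0016, 0.0519] drot [0.0006, -0.0068, 0.0021] | cur [0.5382 0.0252 0.0959] phi 1.6861 t 2.25 F [-0.3  0.5  0.6] op 0.999
dpos [-0.0006, -0.0007, 0.0545] drot [-0.0008, -0.0014, 0.0019] | cur [0.5404 0.0247 0.0985] phi 1.6859 t 2.3 F [ 1.1 -0.2  0.2] op 1.0
```

View pics/w2.png

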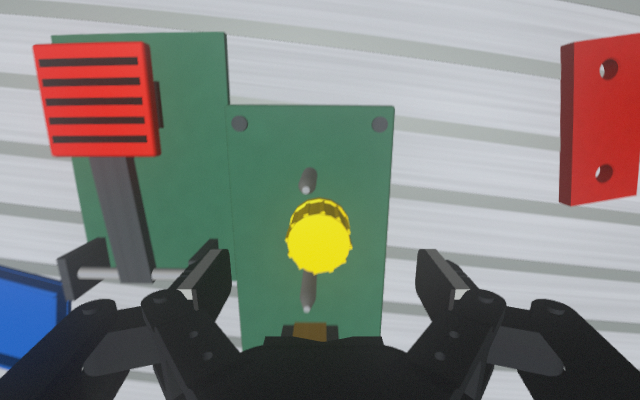

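```bash
python3 - <<'E'
from h import *
a=load('wrist','w1'); b=load('wrist','w2')
def tri(p1,p2):
    r1,o1=rays(a[2],a[3],[p1]); r2,o2=rays(b[2],b[3],[p2])
    A=[];B=[]
    for r,o in((r1[0],o1),(r2[0],o2)):
        r=r/np.linalg.norm(r); M=np.eye(3)-np.outer(r,r); A.append(M);B.append(M@o)
    x,res,_,_=np.linalg.lstsq(np.vstack(A),np.hstack(B),rcond=None); return x.round(4),np.sqrt(res)
print(tri((304,171),(306,189)),tri((305.6,237),(306,309)),'cap',tri((312,200),(319,243)))
for t,px in ((a,[(304,171),(305.6,237)]),(b,[(306,189),(306,309)])): print(onplane(t[2],t[3],px,0.065).round(4))
print(onplane(b[2],b[3],[(319,243)],.049).round(4))
E
```

```text
(array([0.507 , 0.0139, 0.0697]), array([0.0006948])) (array([0.5769, 0.0209, 0.0669]), array([0.00078257])) cap (array([0.5372, 0.024 , 0.0639]), array([0.00101548]))
[[0.5076 0.0141 0.065 ]
 [0.5775 0.0214 0.065 ]]
[[0.5082 0.0133 0.065 ]
 [0.5783 0.0203 0.065 ]]
[[0.5434 0.0238 0.049 ]]
```

carry_out:
  commands:
    - {"delta_pos":[0,0,0.03],"delta_rot":[0,0,0],"claw":100}
    - {"delta_pos":[0,0,0.054],"delta_rot":[0,0,0],"claw":100}
    - {"delta_pos":[0,0,0.054],"delta_rot":[0,0,0],"claw":100}
    - {"delta_pos":[0,0,0.054],"delta_rot":[0,0,0],"claw":60}
    - {"delta_pos":[0,0,0.054],"delta_rot":[0,0,0],"claw":35}
    - {"delta_pos":[0,0,0.054],"delta_rot":[0,0,0],"claw":30}
    - {"delta_pos":[0,0,0.054],"delta_rot":[0,0,0],"claw":30}
    - {"delta_pos":[0,0,0.054],"delta_rot":[0,0,0],"claw":30}
  force: 40

```text
time: 2.97
eef_pos: [0.5422, 0.0245, 0.0471]
tcp_rot: [-0.057, 0.998, -0.001, 0.001]
contact_force: [-1.1, -0.3, 5.6]
opening: 0.418
```

carry_out:
  commands:
    - {"delta_pos":[0,0,0],"delta_rot":[0,0,0],"claw":20}
    - {"delta_pos":[0,0,0],"delta_rot":[0,0,0],"claw":20}
    - {"delta_pos":[0,0,0],"delta_rot":[0,0,0],"claw":20}

```text
time: 3.22
eef_pos: [0.5422, 0.0244, 0.0473]
tcp_rot: [-0.057, 0.998, -0.001, 0.002]
contact_force: [-0.6, -0.2, -1.3]
opening: 0.418
```

```bash
python3 - <<'E'
from h import *
delta([0.541,0.0240,0.044],1.684)
shot('wrist','w3')
E
```

```text
dpos [0.0013, -0.0002, 0.0033] drot [-0.002, 0.0032, 0.0017] | cur [0.5422 0.0244 0.0473] phi 1.6857 t 3.22 F [-0.6 -0.2 -1.3] op 0.418
```

View pics/w3.png

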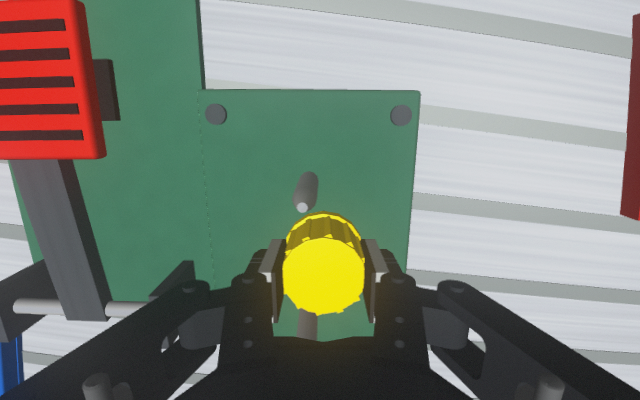

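The cap is gripped at opening 0.418. I'll lift it and carry it to the dish.

carry_out:
  commands:
    - {"delta_pos":[0,0,-0.03],"delta_rot":[0,0,0],"claw":20}
    - {"delta_pos":[0,0,-0.065],"delta_rot":[0,0,0],"claw":20}
    - {"delta_pos":[0,0,-0.1],"delta_rot":[0,0,0],"claw":20}
    - {"delta_pos":[0,0,-0.1],"delta_rot":[0,0,0],"claw":20}

```text
time: 3.6
eef_pos: [0.5462, 0.0241, 0.1548]
tcp_rot: [-0.058, 0.998, -0.002, 0.008]
contact_force: [1.6, -0.1, 0.8]
opening: 0.414
```

```bash
python3 - <<'E'
from h import *
delta([0.658,-0.2225,0.14])
E
```

```text
dpos [-0.0825, -0.2577, 0.0174] drot [-0.0052, 0.0159, 0.0] | cur [0.5462 0.0241 0.1548] phi 1.6859 t 3.6 F [ 1.6 -0.1  0.8] op 0.414
```

carry_out:
  commands:
    - {"delta_pos":[-0.083,-0.258,0.017],"delta_rot":[0,0,0],"claw":20}
    - {"delta_pos":[-0.083,-0.258,0.017],"delta_rot":[0,0,0],"claw":20}
    - {"delta_pos":[-0.083,-0.258,0.017],"delta_rot":[0,0,0],"claw":20}
    - {"delta_pos":[-0.083,-0.258,0.017],"delta_rot":[0,0,0],"claw":20}
    - {"delta_pos":[-0.083,-0.258,0.017],"delta_rot":[0,0,0],"claw":20}
    - {"delta_pos":[-0.083,-0.258,0.017],"delta_rot":[0,0,0],"claw":20}
    - {"delta_pos":[-0.083,-0.258,0.017],"delta_rot":[0,0,0],"claw":20}
    - {"delta_pos":[-0.083,-0.258,0.017],"delta_rot":[0,0,0],"claw":20}

```text
time: 4.27
eef_pos: [0.6595, -0.228, 0.1396]
tcp_rot: [-0.055, 0.998, -0.003, 0.009]
contact_force: [0.3, -0.6, -1.0]
opening: 0.421
```

```bash
python3 - <<'E'
from h import *
shot('wrist','w4')
delta([0.658,-0.2225,0.039])
E
```

```text
dpos [0.0019, 0.0033, 0.1003] drot [-0.0048, 0.0152, 0.0] | cur [ 0.6587 -0.2253  0.1393] phi 1.6825 t 4.32 F [-0.9  1.   0.1] op 0.421
```

View pics/w4.png

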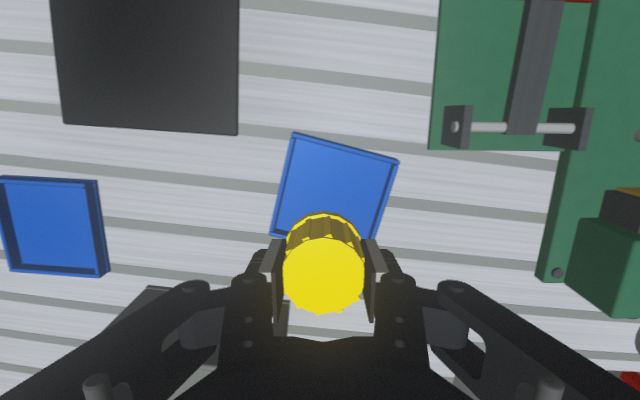

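carry_out:
  commands:
    - {"delta_pos":[0.001,0.003,0.035],"delta_rot":[-0.005,0.015,0],"claw":20}
    - {"delta_pos":[0.001,0.003,0.065],"delta_rot":[-0.005,0.015,0],"claw":20}
    - {"delta_pos":[0.001,0.003,0.085],"delta_rot":[-0.005,0.015,0],"claw":20}
    - {"delta_pos":[0.001,0.003,0.096],"delta_rot":[-0.005,0.015,0],"claw":20}
    - {"delta_pos":[0.001,0.003,0.101],"delta_rot":[-0.005,0.015,0],"claw":20}
    - {"delta_pos":[0.001,0.003,0.101],"delta_rot":[-0.005,0.015,0],"claw":20}

```text
time: 4.82
eef_pos: [0.6584, -0.2215, 0.0379]
tcp_rot: [-0.056, 0.998, 0.001, -0.001]
contact_force: [0.3, -0.3, -0.3]
opening: 0.419
```

```bash
python3 - <<'E'
from h import *
delta([0.658,-0.2225,0.038])
E
```

```text
dpos [0.0005, -0.001, -0.0001] drot [0.0014, -0.0014, 0.0] | cur [ 0.6584 -0.2215  0.0379] phi 1.6836 t 4.82 F [ 0.3 -0.3 -0.3] op 0.419
```

Nothing touches yet, and the bottom should be about 1 to 2 mm above the dish floor. I'll release it and go up.

carry_out:
  commands:
    - {"delta_pos":[0,0,0.002],"delta_rot":[0,0,0],"claw":20}
    - {"delta_pos":[0,0,0.002],"delta_rot":[0,0,0],"claw":52}
    - {"delta_pos":[0,0,0.002],"delta_rot":[0,0,0],"claw":60}
    - {"delta_pos":[0,0,0.002],"delta_rot":[0,0,0],"claw":60}
    - {"delta_pos":[0,0,-0.03],"delta_rot":[0,0,0],"claw":65}
    - {"delta_pos":[0,0,-0.07],"delta_rot":[0,0,0],"claw":90}
    - {"delta_pos":[0,0,-0.11],"delta_rot":[0,0,0],"claw":100}
    - {"delta_pos":[0,0,-0.15],"delta_rot":[0,0,0],"claw":100}

```text
time: 5.48
eef_pos: [0.6584, -0.2216, 0.1897]
tcp_rot: [-0.056, 0.998, 0.001, -0.001]
contact_force: [1.6, -0.2, -0.4]
opening: 1.003
```

```bash
python3 - <<'E'
from h import *
p,d,i,W=shot('wrist','w5')
p,d,i,W=shot('top','top5')
for c in ('red','brass'):
    for k in blobs(p,c):
        (x,y),s,a=cv2.minAreaRect(k); q=onplane(i,W,cv2.boxPoints(((x,y),s,a)),0.012)
        if 0.3<q[:,0].mean()<.8 and q[:,1].mean()>-.4: print(c,(round(x),round(y)),q.mean(0).round(4),[np.linalg.norm(q[j+1]-q[j]).round(3) for j in (0,1)])
delta([0.45,0.21,0.22])
E
```

```text
red (249, 212) [0.4477 0.2069 0.012 ] [np.float64(0.048), np.float64(0.106)]
brass (390, 246) [ 0.3579 -0.2164  0.012 ] [np.float64(0.022), np.float64(0.082)]
brass (195, 205) [0.4664 0.3701 0.012 ] [np.float64(0.108), np.float64(0.05)]
dpos [0.1626, 0.4549, -0.0269] drot [-0.0089, 0.0143, 0.0001] | cur [ 0.6632 -0.2239  0.1995] phi 1.6836 t 5.58 F [ 0.  -0.1  0.8] op 1.001
```

View pics/w5.png

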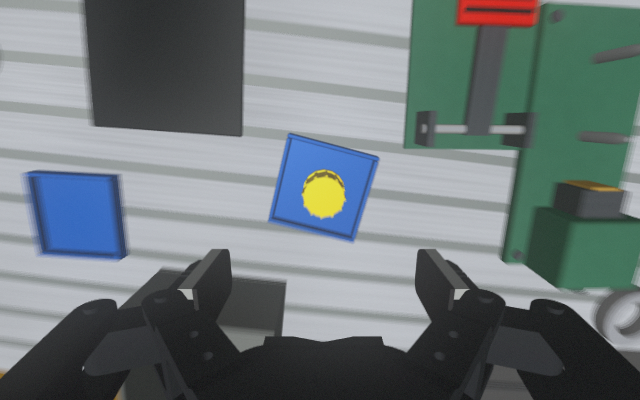

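View pics/top5.png

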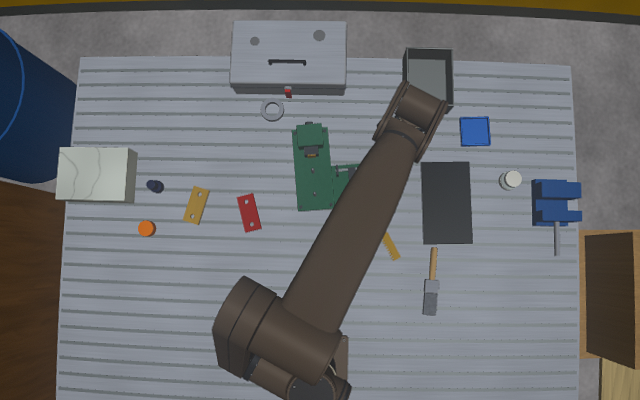

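The cap stands centred in the dish at (323,195) in the wrist view. In the top view with the arm moved away there is no blued plate anywhere, so there are two plates, red and brass. On to red.

carry_out:
  commands:
    - {"delta_pos":[0.08,0.22,-0.026],"delta_rot":[-0.009,0.014,-0.13],"claw":100}
    - {"delta_pos":[0.08,0.22,-0.026],"delta_rot":[-0.009,0.014,-0.13],"claw":100}
    - {"delta_pos":[0.16,0.45,-0.026],"delta_rot":[-0.009,0.014,-0.13],"claw":100}
    - {"delta_pos":[0.162,0.455,-0.026],"delta_rot":[-0.009,0.014,-0.13],"claw":100}
    - {"delta_pos":[0.162,0.455,-0.026],"delta_rot":[-0.009,0.014,-0.13],"claw":100}
    - {"delta_pos":[0.162,0.455,-0.026],"delta_rot":[-0.009,0.014,-0.13],"claw":100}
    - {"delta_pos":[0.162,0.455,-0.026],"delta_rot":[-0.009,0.014,-0.13],"claw":100}
    - {"delta_pos":[0.162,0.455,-0.026],"delta_rot":[-0.009,0.014,-0.13],"claw":100}

```text
time: 6.25
eef_pos: [0.5133, 0.079, 0.2125]
tcp_rot: [-0.121, 0.993, -0.0, 0.0]
contact_force: [0.9, 1.1, 0.3]
opening: 1.001
```

```bash
python3 - <<'E'
from h import *
delta([0.448,0.207,0.18],1.82)
E
```

```text
dpos [0.0328, 0.1399, 0.0323] drot [-0.0009, 0.0007, -0.007] | cur [0.5133 0.079  0.2125] phi 1.813 t 6.25 F [0.9 1.1 0.3] op 1.001
```

carry_out:
  commands:
    - {"delta_pos":[0.033,0.14,0.032],"delta_rot":[0,0,0],"claw":100}
    - {"delta_pos":[0.033,0.14,0.032],"delta_rot":[0,0,0],"claw":100}
    - {"delta_pos":[0.033,0.14,0.032],"delta_rot":[0,0,0],"claw":100}
    - {"delta_pos":[0.033,0.14,0.032],"delta_rot":[0,0,0],"claw":100}
    - {"delta_pos":[0.033,0.14,0.032],"delta_rot":[0,0,0],"claw":100}
    - {"delta_pos":[0.033,0.14,0.032],"delta_rot":[0,0,0],"claw":100}
    - {"delta_pos":[0.033,0.14,0.032],"delta_rot":[0,0,0],"claw":100}

```text
time: 6.83
eef_pos: [0.4482, 0.2068, 0.1808]
tcp_rot: [-0.121, 0.993, -0.001, 0.001]
contact_force: [0.4, -0.2, 0.2]
opening: 0.998
```

```bash
cat >> h.py <<'E'
def plate(p,i,W,c,z,off=(0,0),amin=500):
    # top-face holes & contour on plane z
    out=[]
    for k in blobs(p,c,amin):
        r=cv2.minAreaRect(k); b=cv2.boxPoints(r); q=onplane(i,W,b,z)
        e=[q[1]-q[0],q[2]-q[1]]; L=[np.linalg.norm(v) for v in e]; v=e[int(np.argmax(L))]; a=np.arctan2(v[1],v[0])%np.pi
        out.append((np.round(r[0]),q.mean(0).round(4),np.round(L,4),round(a,4)))
        # holes
        x,y,w,h=cv2.boundingRect(k); m=np.zeros(p.shape[:2],np.uint8); cv2.drawContours(m,[k],-1,255,-1)
        inv=cv2.bitwise_and(m,cv2.bitwise_not(cv2.inRange(hsv(p),*RG[c])))
        cs,_=cv2.findContours(inv,cv2.RETR_EXTERNAL,cv2.CHAIN_APPROX_NONE)
        hs=[cv2.minEnclosingCircle(h)[0] for h in cs if cv2.contourArea(h)>20]
        if hs: out.append(('holes',np.round(hs,1).tolist(),onplane(i,W,hs,z).round(4).tolist()))
    return out
E
python3 - <<'E'
from h import *
p,d,i,W=shot('wrist','w6')
for o in plate(p,i,W,'red',0.012): print(o)
delta([0.448,0.207,0.06],1.82)
E
```

```text
(array([326., 189.]), array([0.4499, 0.2102, 0.012 ]), array([0.0476, 0.109 ]), np.float64(0.308))
('holes', [[326.1, 224.1], [324.1, 154.5]], [[0.4822, 0.2186, 0.012], [0.4156, 0.2, 0.012]])
dpos [0.0007, 0.0008, 0.1209] drot [-0.0013, 0.0021, -0.0079] | cur [0.4486 0.2064 0.1809] phi 1.8121 t 6.88 F [-0.2 -0.2 -0.3] op 1.002
```

View pics/w6.png

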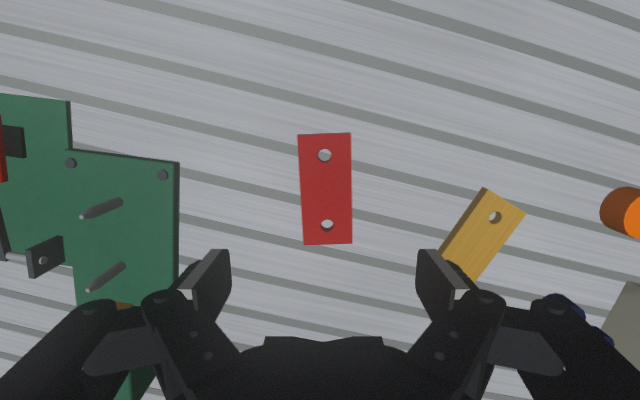

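```bash
python3 - <<'E'
from h import *
for t in ('w6','w3'):
    p,d,i,W=load('wrist',t); M=np.array(i['mount'])
    for px in ([(225,252),(228,260),(229,270),(212,258),(420,253)] if t=='w6' else [(262,262),(266,250),(270,250),(281,245),(384,245),(374,242),(365,245)]):
        r,o=rays(i,M,[px]); dd=d[px[1],px[0]]; print(t,px,dd.round(3),(o+r*dd).round(4))
E
```

```text
w6 (225, 252) 0.135 [[ 0.01   -0.0424 -0.0005]]
w6 (228, 260) 0.139 [[ 0.0048 -0.0424  0.0024]]
w6 (229, 270) 0.141 [[-0.0004 -0.0425  0.0029]]
w6 (212, 258) 0.126 [[ 0.0113 -0.0449 -0.0095]]
w6 (420, 253) 0.135 [[ 0.0092  0.0428 -0.    ]]
w3 (262, 262) 0.123 [[ 0.0111 -0.0239 -0.0126]]
w3 (266, 250) 0.144 [[ 0.007  -0.0262  0.0084]]
w3 (270, 250) 0.133 [[ 0.0115 -0.0225 -0.0018]]
w3 (281, 245) 0.139 [[ 0.0115 -0.0185  0.0038]]
w3 (384, 245) 0.171 [[-0.0014  0.0341  0.0344]]
w3 (374, 242) 0.143 [[0.011  0.0238 0.0084]]
w3 (365, 245) 0.139 [[0.0111 0.0192 0.0047]]
```

```bash
python3 - <<'E'
from h import *
delta([0.449,0.209,0.05],1.842)
delta([0.449,0.209,0.0145],1.842)
E
```

```text
dpos [-0.0007, 0.0026, 0.1309] drot [-0.0013, 0.0021, -0.0299] | cur [0.4486 0.2064 0.1809] phi 1.8121 t 6.88 F [-0.2 -0.2 -0.3] op 1.002
dpos [-0.0007, 0.0026, 0.1664] drot [-0.0013, 0.0021, -0.0299] | cur [0.4486 0.2064 0.1809] phi 1.8121 t 6.88 F [-0.2 -0.2 -0.3] op 1.002
```

carry_out:
  commands:
    - {"delta_pos":[-0.001,0.003,0.04],"delta_rot":[-0.001,0.002,-0.03],"claw":80}
    - {"delta_pos":[-0.001,0.003,0.08],"delta_rot":[-0.001,0.002,-0.03],"claw":75}
    - {"delta_pos":[-0.001,0.003,0.11],"delta_rot":[-0.001,0.002,-0.03],"claw":75}
    - {"delta_pos":[-0.001,0.003,0.131],"delta_rot":[-0.001,0.002,-0.03],"claw":75}
    - {"delta_pos":[-0.001,0.003,0.131],"delta_rot":[-0.001,0.002,-0.03],"claw":75}

```text
time: 7.3
eef_pos: [0.4464, 0.2073, 0.0454]
tcp_rot: [-0.134, 0.991, -0.001, -0.005]
contact_force: [-1.4, -0.5, -0.1]
opening: 0.754
```

```bash
python3 - <<'E'
from h import *
p,d,i,W=shot('wrist','w7')
for o in plate(p,i,W,'red',0.012): print(o)
delta([0.449,0.209,0.0145],1.842)
E
```

```text
(array([324., 243.]), array([0.4501, 0.2095, 0.012 ]), array([0.0483, 0.1093]), np.float64(0.3096))
('holes', [[326.0, 304.5], [324.7, 187.7]], [[0.4823, 0.2193, 0.012], [0.4158, 0.2002, 0.012]])
dpos [-0.0013, 0.0008, 0.0334] drot [-0.0002, -0.0052, -0.0021] | cur [0.4482 0.2079 0.0479] phi 1.8399 t 7.35 F [-0.1  0.5  0.2] op 0.749
```

View pics/w7.png

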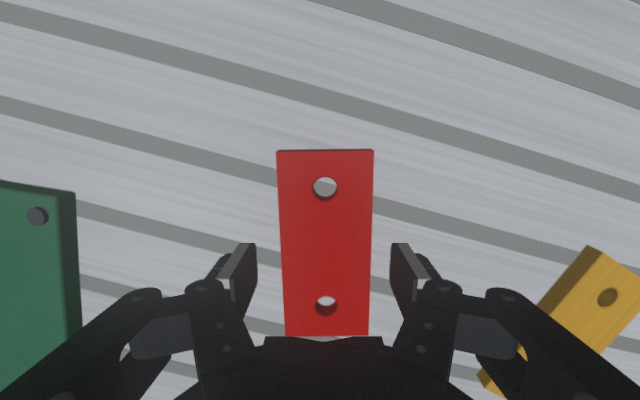

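carry_out:
  commands:
    - {"delta_pos":[-0.001,0.001,0.018],"delta_rot":[0,-0.004,-0.006],"claw":75}
    - {"delta_pos":[-0.001,0.001,0.03],"delta_rot":[0,-0.004,-0.006],"claw":75}
    - {"delta_pos":[-0.001,0.001,0.033],"delta_rot":[0,-0.004,-0.006],"claw":75}
    - {"delta_pos":[-0.001,0.001,0.033],"delta_rot":[0,-0.004,-0.006],"claw":65}
    - {"delta_pos":[-0.001,0.001,0.033],"delta_rot":[0,-0.004,-0.006],"claw":45}
    - {"delta_pos":[-0.001,0.001,0.033],"delta_rot":[0,-0.004,-0.006],"claw":45}
    - {"delta_pos":[-0.001,0.001,0.033],"delta_rot":[0,-0.004,-0.006],"claw":40}
    - {"delta_pos":[-0.001,0.001,0.033],"delta_rot":[0,-0.004,-0.006],"claw":40}
  force: 60

```text
time: 8.02
eef_pos: [0.4497, 0.2093, 0.0161]
tcp_rot: [-0.137, 0.991, -0.0, 0.001]
contact_force: [-0.6, -0.3, 4.1]
opening: 0.569
```

carry_out:
  commands:
    - {"delta_pos":[0,0,0],"delta_rot":[0,0,0],"claw":35}
    - {"delta_pos":[0,0,0],"delta_rot":[0,0,0],"claw":35}
    - {"delta_pos":[0,0,-0.02],"delta_rot":[0,0,0],"claw":35}
    - {"delta_pos":[0,0,-0.05],"delta_rot":[0,0,0],"claw":35}
    - {"delta_pos":[0,0,-0.085],"delta_rot":[0,0,0],"claw":35}
    - {"delta_pos":[0,0,-0.12],"delta_rot":[0,0,0],"claw":35}
    - {"delta_pos":[0,0,-0.12],"delta_rot":[0,0,0],"claw":35}

```text
time: 8.6
eef_pos: [0.4539, 0.2106, 0.1435]
tcp_rot: [-0.137, 0.99, 0.001, 0.007]
contact_force: [2.5, 0.1, -0.1]
opening: 0.56
```

```bash
python3 - <<'E'
from h import *
p,d,i,W=shot('wrist','w8')
M=np.array(i['mount'])
cs=plate(p,i,M,'red',-0.0)
print(cs)
delta([0.5429,0.0173,0.13],1.57+.108)
E
```

```text
[(array([322., 245.]), array([0.0089, 0.0001, 0.    ]), array([0.0475, 0.0909]), np.float64(3.0905)), ('holes', [[323.5, 325.0], [322.6, 193.4]], [[-0.0274, 0.0005, 0.0], [0.036, 0.0002, 0.0]])]
dpos [-0.0346, -0.2102, 0.0108] drot [0.0001, 0.0105, 0.1682] | cur [0.4523 0.2101 0.1403] phi 1.8462 t 8.65 F [-0.2 -0.2 -2. ] op 0.566
```

View pics/w8.png

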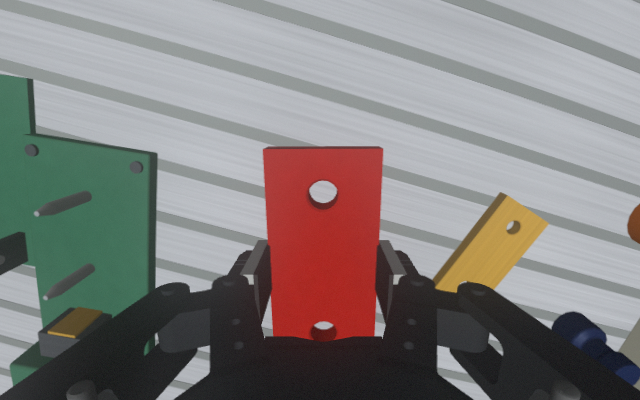

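```bash
python3 - <<'E'
from h import *
p,d,i,W=load('wrist','w8'); M=np.array(i['mount'])
for z in (.002,.004): print(onplane(i,M,[[322.6,191.5],[323.5,328],[323,148],[264,150],[382,148]],z).round(4).tolist())
E
```

```text
[[0.0364, 0.0002, 0.002], [-0.0306, 0.0005, 0.002], [0.0545, 0.0003, 0.002], [0.0537, -0.0236, 0.002], [0.0545, 0.0243, 0.002]]
[[0.0359, 0.0001, 0.004], [-0.0321, 0.0005, 0.004], [0.0543, 0.0003, 0.004], [0.0535, -0.024, 0.004], [0.0543, 0.0246, 0.004]]
```

carry_out:
  commands:
    - {"delta_pos":[-0.035,-0.21,0.01],"delta_rot":[0,0.01,0.168],"claw":35}
    - {"delta_pos":[-0.035,-0.21,0.01],"delta_rot":[0,0.01,0.168],"claw":35}
    - {"delta_pos":[-0.035,-0.21,0.01],"delta_rot":[0,0.01,0.168],"claw":35}
    - {"delta_pos":[-0.035,-0.21,0.01],"delta_rot":[0,0.01,0.168],"claw":35}
    - {"delta_pos":[-0.035,-0.21,0.01],"delta_rot":[0,0.01,0.168],"claw":35}
    - {"delta_pos":[-0.035,-0.21,0.01],"delta_rot":[0,0.01,0.168],"claw":35}
    - {"delta_pos":[-0.035,-0.21,0.01],"delta_rot":[0,0.01,0.168],"claw":35}
    - {"delta_pos":[-0.035,-0.21,0.01],"delta_rot":[0,0.01,0.168],"claw":35}

```text
time: 9.32
eef_pos: [0.5416, 0.0178, 0.1287]
tcp_rot: [-0.053, 0.999, 0.001, -0.002]
contact_force: [0.3, 0.7, -1.8]
opening: 0.563
```

```bash
python3 - <<'E'
from h import *
delta([0.5429,0.0173,0.095],1.679)
E
```

```text
dpos [-0.0013, -0.0007, 0.0336] drot [0.0018, -0.0038, -0.002] | cur [0.5416 0.0178 0.1287] phi 1.677 t 9.32 F [ 0.3  0.7 -1.8] op 0.563
```

carry_out:
  commands:
    - {"delta_pos":[-0.001,-0.001,0.02],"delta_rot":[0.001,-0.003,-0.002],"claw":35}
    - {"delta_pos":[-0.001,-0.001,0.034],"delta_rot":[0.001,-0.003,-0.002],"claw":35}
    - {"delta_pos":[-0.001,-0.001,0.034],"delta_rot":[0.001,-0.003,-0.002],"claw":35}
    - {"delta_pos":[-0.001,-0.001,0.034],"delta_rot":[0.001,-0.003,-0.002],"claw":35}

```text
time: 9.65
eef_pos: [0.5407, 0.0187, 0.0931]
tcp_rot: [-0.055, 0.998, 0.001, -0.002]
contact_force: [0.3, 1.3, -1.9]
opening: 0.565
```

```bash
python3 - <<'E'
from h import *
p,d,i,W=shot('wrist','w9')
delta([0.5429,0.0173,0.033],1.679)
cv2.imwrite('pics/w9c.png',cv2.resize(p[130:360,230:410,::-1],None,fx=2.6,fy=2.6))
shot('side','s9')
E
```

```text
dpos [-0.001, -0.0012, 0.0614] drot [0.0013, -0.002, 0.0019] | cur [0.5419 0.0183 0.0944] phi 1.6809 t 9.7 F [ 0.  -0.1 -1.6] op 0.564
```

View pics/w9c.png

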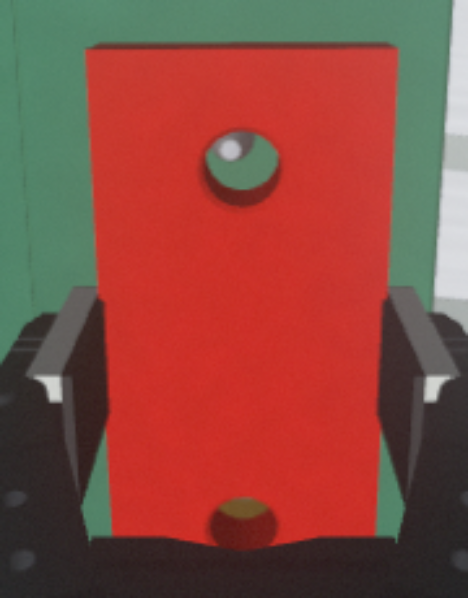

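```bash
python3 - <<'E'
from h import *
p,d,i,W=load('wrist','w9'); 
st=ctrl.get_state(); zt=0.0944-0.004
h=onplane(i,W,[[322.7,194.2]],zt); t=onplane(i,W,[[318.5,187.7]],0.065)
print('hole',h,'pin',t,'d world',(t-h)[0,:2], 'tool', (np.linalg.inv(W)[:3,:3]@np.r_[(t-h)[0,:2],0]).round(4))
E
```

```text
hole [[0.50576892 0.01501368 0.0904    ]] pin [[0.50857713 0.01323843 0.065     ]] d world [ 0.0028082  -0.00177526] tool [-0.0021  0.0025  0.0007]
```

```bash
python3 - <<'E'
from h import *
delta([0.5433,0.0170,0.060],1.679)
E
```

```text
dpos [-0.0006, -0.0011, 0.0352] drot [0.0008, -0.0002, 0.0016] | cur [0.5426 0.018  0.0952] phi 1.6806 t 9.75 F [-0.8 -0.3 -1.9] op 0.56
```

carry_out:
  commands:
    - {"delta_pos":[-0.0006,-0.0012,0.01],"delta_rot":[0,0,0.001],"claw":35}
    - {"delta_pos":[-0.0006,-0.0012,0.015],"delta_rot":[0,0,0.001],"claw":35}
    - {"delta_pos":[-0.0006,-0.0012,0.02],"delta_rot":[0,0,0.001],"claw":35}
    - {"delta_pos":[-0.0006,-0.0012,0.025],"delta_rot":[0,0,0.001],"claw":35}
    - {"delta_pos":[-0.0006,-0.0012,0.03],"delta_rot":[0,0,0.001],"claw":35}
    - {"delta_pos":[-0.0006,-0.0012,0.035],"delta_rot":[0,0,0.001],"claw":35}
    - {"delta_pos":[-0.0006,-0.0012,0.035],"delta_rot":[0,0,0.001],"claw":35}

```text
time: 10.33
eef_pos: [0.5424, 0.017, 0.0588]
tcp_rot: [-0.054, 0.999, 0.001, -0.001]
contact_force: [-0.3, -0.1, -1.9]
opening: 0.568
```

```bash
python3 - <<'E'
from h import *
p,d,i,W=shot('wrist','w10')
cv2.imwrite('pics/w10c.png',cv2.resize(p[130:360,230:410,::-1],None,fx=2.6,fy=2.6))
delta([0.5433,0.0170,0.031],1.679)
E
```

```text
dpos [-0.0006, -0.0, 0.0283] drot [0.0013, -0.0018, 0.0004] | cur [0.5427 0.0169 0.0593] phi 1.6794 t 10.38 F [-0.2  0.1 -0.8] op 0.563
```

View pics/w10c.png

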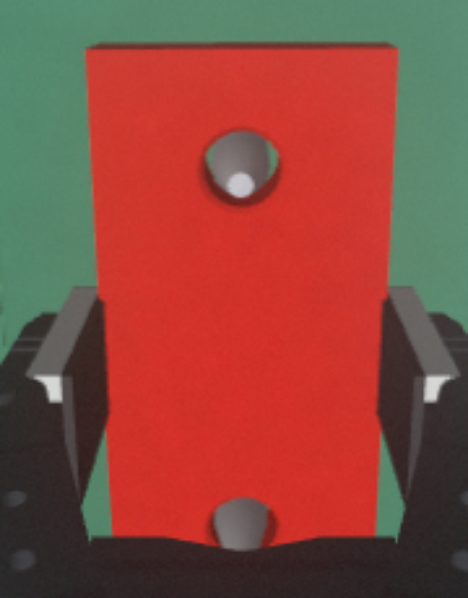

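Both pins are in the holes with no force, so I'll lower further.

carry_out:
  commands:
    - {"delta_pos":[-0.0006,0,0.01],"delta_rot":[0,0,0],"claw":35}
    - {"delta_pos":[-0.0006,0,0.018],"delta_rot":[0,0,0],"claw":35}
    - {"delta_pos":[-0.0006,0,0.024],"delta_rot":[0,0,0],"claw":35}
    - {"delta_pos":[-0.0006,0,0.028],"delta_rot":[0,0,0],"claw":35}
    - {"delta_pos":[-0.0006,0,0.028],"delta_rot":[0,0,0],"claw":35}
    - {"delta_pos":[-0.0006,0,0.028],"delta_rot":[0,0,0],"claw":35}

```text
time: 10.88
eef_pos: [0.5436, 0.017, 0.0312]
tcp_rot: [-0.054, 0.999, 0.001, -0.001]
contact_force: [0.3, 0.4, 0.5]
opening: 0.57
```

carry_out:
  commands:
    - {"delta_pos":[0,0,0],"delta_rot":[0,0,0],"claw":35}
    - {"delta_pos":[0,0,0],"delta_rot":[0,0,0],"claw":65}
    - {"delta_pos":[0,0,0],"delta_rot":[0,0,0],"claw":72}
    - {"delta_pos":[0,0,0],"delta_rot":[0,0,0],"claw":72}

```text
time: 11.22
eef_pos: [0.544, 0.017, 0.0314]
tcp_rot: [-0.054, 0.999, 0.0, -0.0]
contact_force: [-0.9, -0.7, 0.5]
opening: 0.719
```

```bash
python3 - <<'E'
from h import *
p,d,i,W=shot('wrist','w11')
delta([0.5433,0.0170,0.031],1.679)
E
```

```text
dpos [0.0006, 0.0001, 0.0004] drot [0.001, -0.0004, 0.0003] | cur [0.544  0.017  0.0314] phi 1.6793 t 11.27 F [-0.2 -0.4  0.1] op 0.716
```

View pics/w11.png

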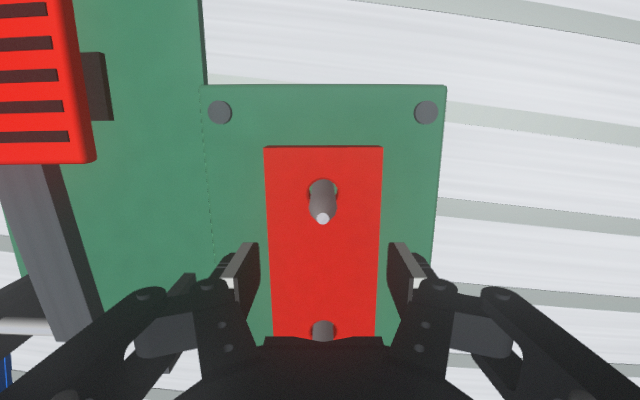

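Red is seated. I'll go up and over to brass.

carry_out:
  commands:
    - {"delta_pos":[0,0,-0.035],"delta_rot":[0,0,0],"claw":75}
    - {"delta_pos":[0,0,-0.075],"delta_rot":[0,0,0],"claw":80}
    - {"delta_pos":[0,0,-0.115],"delta_rot":[0,0,0],"claw":90}
    - {"delta_pos":[0,0,-0.15],"delta_rot":[0,0,0],"claw":100}

```text
time: 11.6
eef_pos: [0.5444, 0.0168, 0.1839]
tcp_rot: [-0.054, 0.999, 0.0, 0.001]
contact_force: [1.1, 0.1, 0.2]
opening: 0.997
```

```bash
python3 - <<'E'
from h import *
delta([0.467,0.370,0.18],1.29)
E
```

```text
dpos [0.0387, 0.3595, 0.0041] drot [0.0008, 0.0013, 0.3893] | cur [0.5444 0.0168 0.1839] phi 1.6793 t 11.6 F [1.1 0.1 0.2] op 0.997
```

carry_out:
  commands:
    - {"delta_pos":[0.039,0.36,0.004],"delta_rot":[0,0,0.389],"claw":100}
    - {"delta_pos":[0.039,0.36,0.004],"delta_rot":[0,0,0.389],"claw":100}
    - {"delta_pos":[0.039,0.36,0.004],"delta_rot":[0,0,0.389],"claw":100}
    - {"delta_pos":[0.039,0.36,0.004],"delta_rot":[0,0,0.389],"claw":100}
    - {"delta_pos":[0.039,0.36,0.004],"delta_rot":[0,0,0.389],"claw":100}
    - {"delta_pos":[0.039,0.36,0.004],"delta_rot":[0,0,0.389],"claw":100}
    - {"delta_pos":[0.039,0.36,0.004],"delta_rot":[0,0,0.389],"claw":100}
    - {"delta_pos":[0.039,0.36,0.004],"delta_rot":[0,0,0.389],"claw":100}

```text
time: 12.27
eef_pos: [0.4744, 0.3337, 0.1805]
tcp_rot: [0.14, 0.99, 0.001, 0.001]
contact_force: [1.3, 0.4, 0.6]
opening: 0.999
```

```bash
python3 - <<'E'
from h import *
delta([0.467,0.370,0.18],1.29)
E
```

```text
dpos [0.0172, 0.0329, 0.0005] drot [0.0018, 0.0019, 0.0003] | cur [0.4744 0.3337 0.1805] phi 1.2903 t 12.27 F [1.3 0.4 0.6] op 0.999
```

carry_out:
  commands:
    - {"delta_pos":[0.017,0.033,0],"delta_rot":[0,0,0],"claw":100}
    - {"delta_pos":[0.017,0.033,0],"delta_rot":[0,0,0],"claw":100}
    - {"delta_pos":[0.017,0.033,0],"delta_rot":[0,0,0],"claw":100}
    - {"delta_pos":[0.017,0.033,0],"delta_rot":[0,0,0],"claw":100}

```text
time: 12.6
eef_pos: [0.4671, 0.37, 0.1803]
tcp_rot: [0.139, 0.99, 0.0, 0.001]
contact_force: [-0.2, -0.7, -0.5]
opening: 1.0
```

```bash
python3 - <<'E'
from h import *
p,d,i,W=shot('wrist','w12')
for o in plate(p,i,W,'brass',0.012): print(o)
delta([0.467,0.370,0.05],1.29)
E
```

```text
(array([326., 187.]), array([0.4682, 0.3732, 0.012 ]), array([0.048, 0.109]), np.float64(2.8855))
('holes', [[326.0, 223.1], [325.7, 153.1]], [[0.5011, 0.3638, 0.012], [0.4344, 0.3826, 0.012]])
dpos [0.0007, 0.0003, 0.1303] drot [0.0012, 0.0019, -0.0002] | cur [0.4674 0.3694 0.1803] phi 1.2898 t 12.65 F [-0.   0.2 -0.1] op 0.996
```

View pics/w12.png

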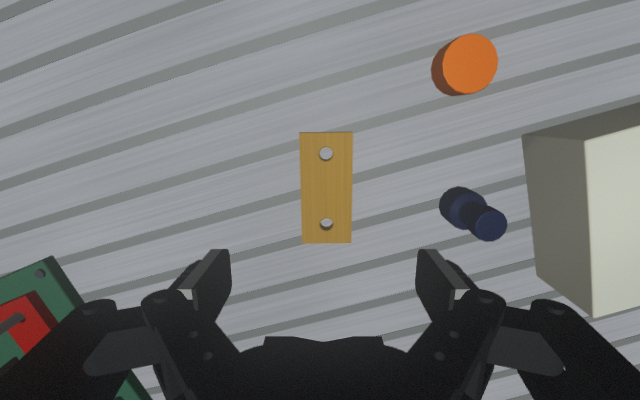

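```bash
python3 - <<'E'
from h import *
delta([0.4678,0.3732,0.0145],1.296)
E
```

```text
dpos [0.0009, 0.0036, 0.1658] drot [0.0012, 0.0019, -0.0062] | cur [0.4674 0.3694 0.1803] phi 1.2898 t 12.65 F [-0.   0.2 -0.1] op 0.996
```

carry_out:
  commands:
    - {"delta_pos":[0.001,0.0036,0.04],"delta_rot":[0.001,0.002,-0.006],"claw":80}
    - {"delta_pos":[0.001,0.0036,0.08],"delta_rot":[0.001,0.002,-0.006],"claw":75}
    - {"delta_pos":[0.001,0.0036,0.115],"delta_rot":[0.001,0.002,-0.006],"claw":75}
    - {"delta_pos":[0.001,0.0036,0.13],"delta_rot":[0.001,0.002,-0.006],"claw":75}
    - {"delta_pos":[0.001,0.0036,0.13],"delta_rot":[0.001,0.002,-0.006],"claw":75}

```text
time: 13.07
eef_pos: [0.465, 0.3696, 0.045]
tcp_rot: [0.138, 0.99, -0.003, -0.004]
contact_force: [-0.3, -0.7, -0.0]
opening: 0.749
```

```bash
python3 - <<'E'
from h import *
p,d,i,W=shot('wrist','w13')
for o in plate(p,i,W,'brass',0.012): print(o)
delta([0.4678,0.3732,0.0145],1.296)
E
```

```text
(array([332., 240.]), array([0.4686, 0.3734, 0.012 ]), array([0.049 , 0.1091]), np.float64(2.9116))
('holes', [[330.8, 302.7], [331.1, 185.4]], [[0.501, 0.364, 0.012], [0.4345, 0.3827, 0.012]])
(array([601.,  32.]), array([0.3974, 0.5277, 0.012 ]), array([0.0381, 0.0288]), np.float64(1.3402))
dpos [-0.0005, 0.0026, 0.0335] drot [-0.0036, -0.0038, -0.0026] | cur [0.4668 0.3709 0.048 ] phi 1.2934 t 13.12 F [-0.   0.3  0.2] op 0.748
```

carry_out:
  commands:
    - {"delta_pos":[-0.0005,0.0026,0.018],"delta_rot":[-0.003,-0.003,-0.002],"claw":75}
    - {"delta_pos":[-0.0005,0.0026,0.03],"delta_rot":[-0.003,-0.003,-0.002],"claw":75}
    - {"delta_pos":[-0.0005,0.0026,0.033],"delta_rot":[-0.003,-0.003,-0.002],"claw":75}
    - {"delta_pos":[-0.0005,0.0026,0.033],"delta_rot":[-0.003,-0.003,-0.002],"claw":65}
    - {"delta_pos":[-0.0005,0.0026,0.033],"delta_rot":[-0.003,-0.003,-0.002],"claw":45}
    - {"delta_pos":[-0.0005,0.0026,0.033],"delta_rot":[-0.003,-0.003,-0.002],"claw":45}
    - {"delta_pos":[-0.0005,0.0026,0.033],"delta_rot":[-0.003,-0.003,-0.002],"claw":40}
    - {"delta_pos":[-0.0005,0.0026,0.033],"delta_rot":[-0.003,-0.003,-0.002],"claw":40}
  force: 60

```text
time: 13.78
eef_pos: [0.4684, 0.3734, 0.0162]
tcp_rot: [0.137, 0.991, -0.0, 0.0]
contact_force: [-0.8, -1.5, 3.5]
opening: 0.56
```

carry_out:
  commands:
    - {"delta_pos":[0,0,0],"delta_rot":[0,0,0],"claw":35}
    - {"delta_pos":[0,0,0],"delta_rot":[0,0,0],"claw":35}
    - {"delta_pos":[0,0,-0.02],"delta_rot":[0,0,0],"claw":35}
    - {"delta_pos":[0,0,-0.05],"delta_rot":[0,0,0],"claw":35}
    - {"delta_pos":[0,0,-0.085],"delta_rot":[0,0,0],"claw":35}
    - {"delta_pos":[0,0,-0.12],"delta_rot":[0,0,0],"claw":35}
    - {"delta_pos":[0,0,-0.12],"delta_rot":[0,0,0],"claw":35}

```text
time: 14.37
eef_pos: [0.4719, 0.3758, 0.1436]
tcp_rot: [0.137, 0.991, 0.004, 0.005]
contact_force: [3.2, 1.3, -3.0]
opening: 0.565
```

```bash
python3 - <<'E'
from h import *
p,d,i,W=shot('wrist','w14')
M=np.array(i['mount'])
print(plate(p,i,M,'brass',0.004))
delta([0.5433,0.0170,0.135],1.679)
E
```

```text
[(array([322., 244.]), array([ 0.008, -0.   ,  0.004]), array([0.049, 0.093]), np.float64(3.0907)), ('holes', [[322.5, 193.5]], [[0.0352, -0.0, 0.004]])]
dpos [-0.1671, -0.3247, 0.0041] drot [0.0054, 0.0078, -0.3833] | cur [0.4706 0.3749 0.1401] phi 1.2957 t 14.42 F [ 0.6  0.1 -6.1] op 0.563
```

View pics/w14.png

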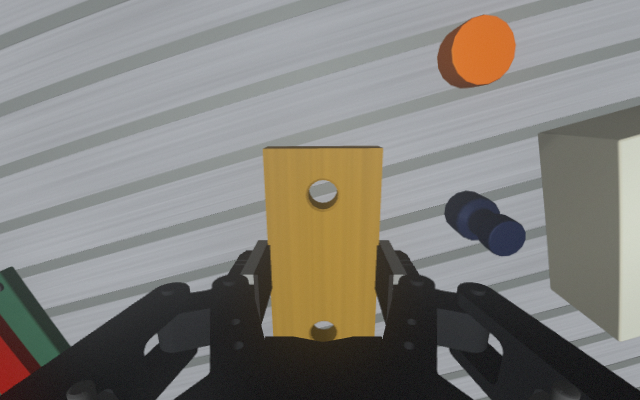

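Brass is held centred and identically to red (near hole at px (322,193)). I'll carry it over the fixture.

carry_out:
  commands:
    - {"delta_pos":[-0.167,-0.325,-0.01],"delta_rot":[0.004,0.006,-0.383],"claw":35}
    - {"delta_pos":[-0.167,-0.325,-0.01],"delta_rot":[0.004,0.006,-0.383],"claw":35}
    - {"delta_pos":[-0.167,-0.325,-0.01],"delta_rot":[0.004,0.006,-0.383],"claw":35}
    - {"delta_pos":[-0.167,-0.325,-0.01],"delta_rot":[0.004,0.006,-0.383],"claw":35}
    - {"delta_pos":[-0.167,-0.325,-0.01],"delta_rot":[0.004,0.006,-0.383],"claw":35}
    - {"delta_pos":[-0.167,-0.325,-0.01],"delta_rot":[0.004,0.006,-0.383],"claw":35}
    - {"delta_pos":[-0.167,-0.325,-0.01],"delta_rot":[0.004,0.006,-0.383],"claw":35}
    - {"delta_pos":[-0.167,-0.325,-0.01],"delta_rot":[0.004,0.006,-0.383],"claw":35}

```text
time: 15.08
eef_pos: [0.5324, 0.0543, 0.1439]
tcp_rot: [-0.054, 0.999, 0.001, -0.002]
contact_force: [1.4, 0.4, -6.0]
opening: 0.566
```

```bash
python3 - <<'E'
from h import *
delta([0.5433,0.0170,0.12],1.679)
E
```

```text
dpos [-0.0069, -0.0383, 0.0237] drot [0.0026, -0.0042, -0.0001] | cur [0.5324 0.0543 0.1439] phi 1.6789 t 15.08 F [ 1.4  0.4 -6. ] op 0.566
```

carry_out:
  commands:
    - {"delta_pos":[-0.007,-0.038,0.01],"delta_rot":[0.002,-0.004,0],"claw":35}
    - {"delta_pos":[-0.007,-0.038,0.02],"delta_rot":[0.002,-0.004,0],"claw":35}
    - {"delta_pos":[-0.007,-0.038,0.04],"delta_rot":[0.002,-0.004,0],"claw":35}
    - {"delta_pos":[-0.007,-0.038,0.049],"delta_rot":[0.002,-0.004,0],"claw":35}
    - {"delta_pos":[-0.007,-0.038,0.049],"delta_rot":[0.002,-0.004,0],"claw":35}

```text
time: 15.5
eef_pos: [0.5386, 0.018, 0.0888]
tcp_rot: [-0.054, 0.999, 0.002, -0.006]
contact_force: [-0.3, -0.2, -5.6]
opening: 0.565
```

```bash
python3 - <<'E'
from h import *
p,d,i,W=shot('wrist','w15')
cv2.imwrite('pics/w15c.png',cv2.resize(p[130:360,230:410,::-1],None,fx=2.6,fy=2.6))
delta([0.5433,0.0170,0.06],1.679)
E
```

```text
dpos [-0.0033, -0.0016, 0.0308] drot [0.0029, -0.0083, 0.0002] | cur [0.5401 0.0181 0.0909] phi 1.6792 t 15.55 F [ 0.5 -0.6 -6.5] op 0.567
```

View pics/w15c.png

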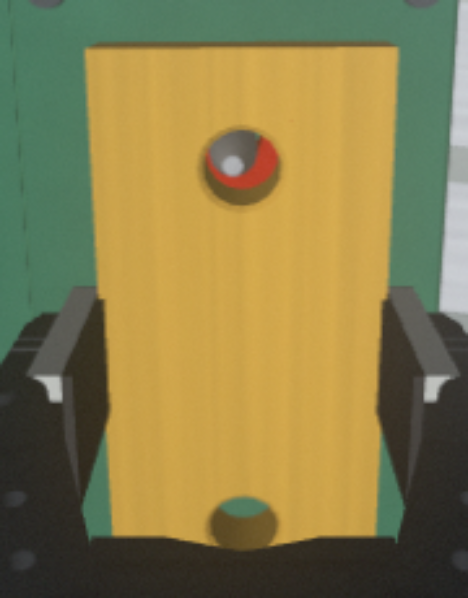

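carry_out:
  commands:
    - {"delta_pos":[-0.0033,-0.0014,0.0],"delta_rot":[0.002,-0.006,0],"claw":35}
    - {"delta_pos":[-0.0033,-0.0014,0.005],"delta_rot":[0.002,-0.006,0],"claw":35}
    - {"delta_pos":[-0.0033,-0.0014,0.01],"delta_rot":[0.002,-0.006,0],"claw":35}
    - {"delta_pos":[-0.0033,-0.0014,0.015],"delta_rot":[0.002,-0.006,0],"claw":35}
    - {"delta_pos":[-0.0033,-0.0014,0.02],"delta_rot":[0.002,-0.006,0],"claw":35}
    - {"delta_pos":[-0.0033,-0.0014,0.025],"delta_rot":[0.002,-0.006,0],"claw":35}
    - {"delta_pos":[-0.0033,-0.0014,0.03],"delta_rot":[0.002,-0.006,0],"claw":35}
    - {"delta_pos":[-0.0033,-0.0014,0.03],"delta_rot":[0.002,-0.006,0],"claw":35}

```text
time: 16.22
eef_pos: [0.5424, 0.0173, 0.0594]
tcp_rot: [-0.054, 0.999, 0.001, -0.002]
contact_force: [-0.8, -0.6, -6.1]
opening: 0.56
```

```bash
python3 - <<'E'
from h import *
p,d,i,W=shot('wrist','w16')
cv2.imwrite('pics/w16c.png',cv2.resize(p[130:360,230:410,::-1],None,fx=2.6,fy=2.6))
delta([0.5433,0.0170,0.043],1.679)
E
```

```text
dpos [-0.0007, -0.0003, 0.017] drot [0.0013, -0.0039, 0.0002] | cur [0.5427 0.0172 0.06  ] phi 1.6792 t 16.27 F [-0.4 -0.4 -5.7] op 0.562
```

View pics/w16c.png

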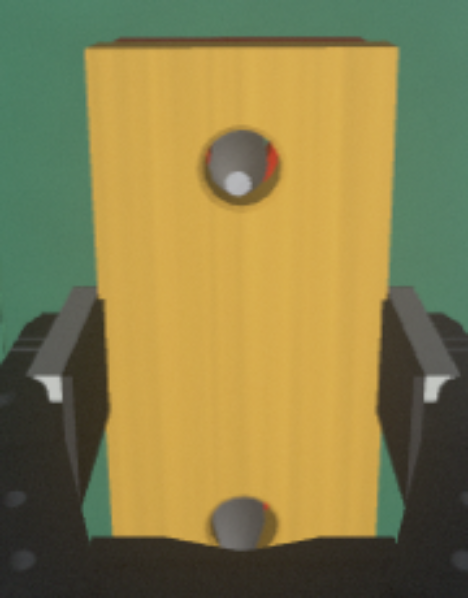

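carry_out:
  commands:
    - {"delta_pos":[-0.0007,-0.0007,0.006],"delta_rot":[0.001,-0.004,0],"claw":35}
    - {"delta_pos":[-0.0007,-0.0007,0.012],"delta_rot":[0.001,-0.004,0],"claw":35}
    - {"delta_pos":[-0.0007,-0.0007,0.0165],"delta_rot":[0.001,-0.004,0],"claw":35}
    - {"delta_pos":[-0.0007,-0.0007,0.0165],"delta_rot":[0.001,-0.004,0],"claw":35}
    - {"delta_pos":[-0.0007,-0.0007,0.017],"delta_rot":[0.001,-0.004,0],"claw":35}
    - {"delta_pos":[-0.0007,-0.0007,0.017],"delta_rot":[0.001,-0.004,0],"claw":35}

```text
time: 16.77
eef_pos: [0.5438, 0.0166, 0.0432]
tcp_rot: [-0.054, 0.999, 0.0, 0.0]
contact_force: [0.1, -0.6, -2.0]
opening: 0.561
```

carry_out:
  commands:
    - {"delta_pos":[0,0,0],"delta_rot":[0,0,0],"claw":35}
    - {"delta_pos":[0,0,0],"delta_rot":[0,0,0],"claw":65}
    - {"delta_pos":[0,0,0],"delta_rot":[0,0,0],"claw":72}
    - {"delta_pos":[0,0,0],"delta_rot":[0,0,0],"claw":72}
    - {"delta_pos":[0,0,-0.03],"delta_rot":[0,0,0],"claw":75}
    - {"delta_pos":[0,0,-0.06],"delta_rot":[0,0,0],"claw":75}
    - {"delta_pos":[0,0,-0.1],"delta_rot":[0,0,0],"claw":75}
    - {"delta_pos":[0,0,-0.1],"delta_rot":[0,0,0],"claw":75}

```text
time: 17.43
eef_pos: [0.5494, 0.0158, 0.1527]
tcp_rot: [-0.054, 0.998, -0.002, 0.009]
contact_force: [1.8, -0.3, 1.7]
opening: 0.75
```

```bash
python3 - <<'E'
from h import *
p,d,i,W=shot('wrist','w17')
from m import cloud
k=max(blobs(p,'brass'),key=cv2.contourArea); m=np.zeros(d.shape,np.uint8); cv2.drawContours(m,[k],-1,1,-1); ys,xs=np.nonzero(cv2.erode(m,np.ones((9,9)))); P=withdepth(i,W,np.c_[xs,ys],d)
print('brass top z pct',np.percentile(P[:,2],[5,25,50,75,95]).round(4)); A=np.c_[P[:,:2],np.ones(len(P))]; 
g=np.abs(P[:,2]-np.median(P[:,2]))<.004; print('plane',np.linalg.lstsq(A[g],P[g,2],rcond=None)[0].round(4))
t=onplane(i,W,[[0,0]],0)
O=np.array([0.5433,0.017]);a=0.108; Rm=np.array([[np.cos(a),-np.sin(a)],[np.sin(a),np.cos(a)]])
print('tread',O+Rm@[-.08,-.115])
delta(list(O+Rm@[-.08,-.115])+[0.12])
shot('side','s17')
E
```

```text
brass top z pct [0.0372 0.0379 0.0384 0.0389 0.0479]
plane [-0.0001  0.0001  0.0384]
tread [ 0.47616198 -0.10595319]
dpos [0.0849, -0.1134, 0.0288] drot [-0.0033, 0.0133, 0.0] | cur [0.5478 0.016  0.1495] phi 1.6793 t 17.48 F [ 0.2  0.3 -0.1] op 0.753
```

View pics/w17.png

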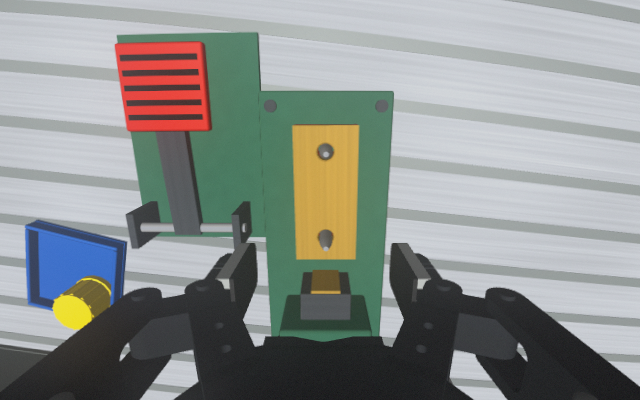

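The pack is flush: the brass top sits at 38.4 mm against 39 expected, and it is level. Next I'll go to the treadle with the fingers shut.

carry_out:
  commands:
    - {"delta_pos":[0.084,-0.114,0.01],"delta_rot":[-0.003,0.012,0],"claw":0}
    - {"delta_pos":[0.084,-0.114,0.03],"delta_rot":[-0.003,0.012,0],"claw":0}
    - {"delta_pos":[0.084,-0.114,0.04],"delta_rot":[-0.003,0.012,0],"claw":0}
    - {"delta_pos":[0.084,-0.114,0.05],"delta_rot":[-0.003,0.012,0],"claw":0}
    - {"delta_pos":[0.084,-0.114,0.06],"delta_rot":[-0.003,0.012,0],"claw":0}
    - {"delta_pos":[0.084,-0.114,0.065],"delta_rot":[-0.003,0.012,0],"claw":0}
    - {"delta_pos":[0.084,-0.114,0.065],"delta_rot":[-0.003,0.012,0],"claw":0}
    - {"delta_pos":[0.084,-0.114,0.065],"delta_rot":[-0.003,0.012,0],"claw":0}

```text
time: 18.2
eef_pos: [0.4756, -0.1054, 0.0808]
tcp_rot: [-0.055, 0.998, 0.001, -0.002]
contact_force: [0.7, 0.1, -0.4]
opening: 0.001
```

```bash
python3 - <<'E'
from h import *
p,d,i,W=shot('wrist','w18')
delta([.475,-.1065,0.035])
E
```

```text
dpos [0.001, -0.0009, 0.0465] drot [0.001, -0.0035, 0.0] | cur [ 0.4761 -0.1055  0.0815] phi 1.6808 t 18.25 F [ 0.2  0.7 -0.5] op 0.001
```

View pics/w18.png

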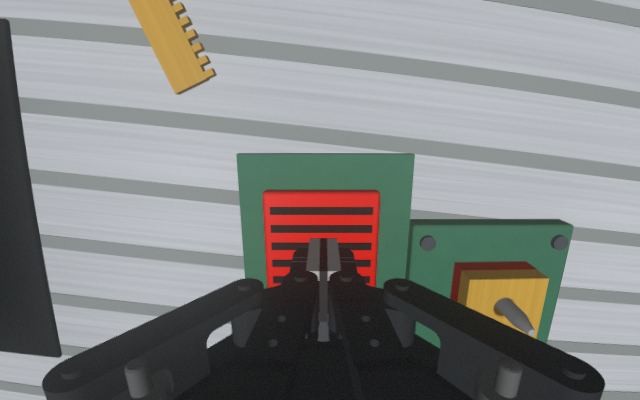

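Fingers are centred over the tread. I'll press in small steps.

carry_out:
  commands:
    - {"delta_pos":[0.001,-0.001,0.01],"delta_rot":[0,0,0],"claw":0}
    - {"delta_pos":[0.001,-0.001,0.018],"delta_rot":[0,0,0],"claw":0}
    - {"delta_pos":[0.001,-0.001,0.025],"delta_rot":[0,0,0],"claw":0}
    - {"delta_pos":[0.001,-0.001,0.031],"delta_rot":[0,0,0],"claw":0}
    - {"delta_pos":[0.001,-0.001,0.036],"delta_rot":[0,0,0],"claw":0}
    - {"delta_pos":[0.001,-0.001,0.04],"delta_rot":[0,0,0],"claw":0}
    - {"delta_pos":[0.001,-0.001,0.04],"delta_rot":[0,0,0],"claw":0}

```text
time: 18.83
eef_pos: [0.476, -0.1066, 0.0419]
tcp_rot: [-0.055, 0.998, 0.0, -0.001]
contact_force: [-1.8, 1.2, 9.2]
opening: -0.003
```

```bash
python3 - <<'E'
from h import *
delta([.475,-.1065,0.035])
E
```

```text
dpos [0.001, 0.0002, 0.0069] drot [0.0006, -0.0023, 0.0] | cur [ 0.476  -0.1066  0.0419] phi 1.6812 t 18.83 F [-1.8  1.2  9.2] op -0.003
```

carry_out:
  commands:
    - {"delta_pos":[0,0,0.002],"delta_rot":[0,0,0],"claw":0}
    - {"delta_pos":[0,0,0.004],"delta_rot":[0,0,0],"claw":0}
    - {"delta_pos":[0,0,0.006],"delta_rot":[0,0,0],"claw":0}
    - {"delta_pos":[0,0,0.006],"delta_rot":[0,0,0],"claw":0}

```text
time: 19.17
eef_pos: [0.4766, -0.1066, 0.0377]
tcp_rot: [-0.056, 0.998, 0.0, -0.002]
contact_force: [-6.4, 2.6, 16.0]
opening: 0.001
```

carry_out:
  commands:
    - {"delta_pos":[0,0,0.001],"delta_rot":[0,0,0],"claw":0}
    - {"delta_pos":[0,0,0.002],"delta_rot":[0,0,0],"claw":0}
    - {"delta_pos":[0,0,0.002],"delta_rot":[0,0,0],"claw":0}

```text
time: 19.42
eef_pos: [0.4767, -0.1066, 0.0377]
tcp_rot: [-0.056, 0.998, 0.001, -0.003]
contact_force: [-7.6, 0.8, 17.5]
opening: -0.004
```

It's on the stop: TCP stays at 37.7 mm against 37 expected, and force is above 10 N. I'll hold it for over a second.

carry_out:
  commands:
    - {"delta_pos":[0,0,0.004],"delta_rot":[0,0,0],"claw":0}
    - {"delta_pos":[0,0,0.004],"delta_rot":[0,0,0],"claw":0}
    - {"delta_pos":[0,0,0.004],"delta_rot":[0,0,0],"claw":0}
    - {"delta_pos":[0,0,0.004],"delta_rot":[0,0,0],"claw":0}
    - {"delta_pos":[0,0,0.004],"delta_rot":[0,0,0],"claw":0}
    - {"delta_pos":[0,0,0.004],"delta_rot":[0,0,0],"claw":0}
    - {"delta_pos":[0,0,0.004],"delta_rot":[0,0,0],"claw":0}
    - {"delta_pos":[0,0,0.004],"delta_rot":[0,0,0],"claw":0}

```text
time: 20.08
eef_pos: [0.4769, -0.1067, 0.0372]
tcp_rot: [-0.057, 0.998, 0.001, -0.005]
contact_force: [-12.1, 3.3, 28.9]
opening: 0.0
```

carry_out:
  commands:
    - {"delta_pos":[0,0,0.004],"delta_rot":[0,0,0],"claw":0}
    - {"delta_pos":[0,0,0.004],"delta_rot":[0,0,0],"claw":0}
    - {"delta_pos":[0,0,0.004],"delta_rot":[0,0,0],"claw":0}
    - {"delta_pos":[0,0,0.004],"delta_rot":[0,0,0],"claw":0}
    - {"delta_pos":[0,0,0.004],"delta_rot":[0,0,0],"claw":0}
    - {"delta_pos":[0,0,0.004],"delta_rot":[0,0,0],"claw":0}
    - {"delta_pos":[0,0,0.004],"delta_rot":[0,0,0],"claw":0}
    - {"delta_pos":[0,0,0.004],"delta_rot":[0,0,0],"claw":0}

```text
time: 20.75
eef_pos: [0.477, -0.1067, 0.0371]
tcp_rot: [-0.058, 0.998, 0.002, -0.008]
contact_force: [-13.8, 3.0, 32.3]
opening: 0.004
```

```bash
python3 - <<'E'
from h import *
p,d,i,W=shot('wrist','w19'); shot('side','s19')
delta([.475,-.1065,0.1])
E
```

```text
dpos [0.0029, 0.0007, -0.0629] drot [0.004, -0.015, 0.0] | cur [ 0.477  -0.1067  0.0371] phi 1.687 t 20.85 F [-13.6   3.8  31.6] op 0.002
```

View pics/w19.png

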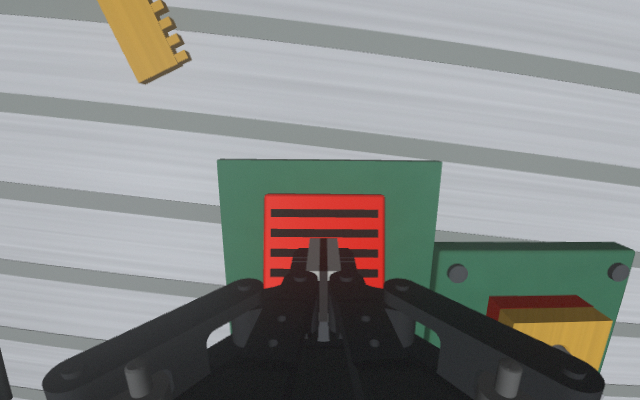

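```bash
python3 - <<'E'
from h import *
p,d,i,W=load('wrist','w19'); print(withdepth(i,W,[[275,203],[370,203],[275,268],[372,268]],d).round(4).tolist())
E
```

```text
[[0.4548, -0.1334, 0.0108], [0.4492, -0.0856, 0.0112], [0.4857, -0.1296, 0.0206], [0.4803, -0.0812, 0.0204]]
```

carry_out:
  commands:
    - {"delta_pos":[0,0,-0.01],"delta_rot":[0,-0.01,0],"claw":0}
    - {"delta_pos":[0,0,-0.02],"delta_rot":[0,-0.015,0],"claw":0}
    - {"delta_pos":[0,0,-0.04],"delta_rot":[0,-0.015,0],"claw":0}
    - {"delta_pos":[0,0,-0.07],"delta_rot":[0,-0.015,0],"claw":0}
    - {"delta_pos":[0,0,-0.11],"delta_rot":[0,-0.015,0],"claw":30}
    - {"delta_pos":[0,0,-0.13],"delta_rot":[0,-0.015,0],"claw":75}

```text
time: 21.35
eef_pos: [0.4805, -0.1073, 0.1706]
tcp_rot: [-0.058, 0.998, 0.001, 0.002]
contact_force: [1.8, -0.9, 0.6]
opening: 0.271
```

```bash
python3 - <<'E'
from h import *
p,d,i,W=shot('wrist','w20')
delta([.5433,.017,0.17],1.679)
E
```

```text
dpos [-0.0748, 0.1172, 0.0046] drot [-0.0017, 0.0099, 0.0087] | cur [ 0.4826 -0.1081  0.1741] phi 1.6877 t 21.4 F [2.6 0.  2.4] op 0.36
```

View pics/w20.png

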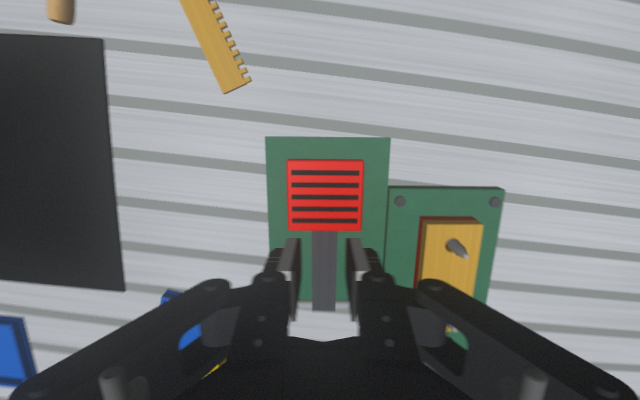

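While held, the tread sloped about 0.3 with its centre near 18 mm, so it was on the stop. I'll confirm it came back up and move to the pack.

```bash
python3 - <<'E'
from h import *
p,d,i,W=load('wrist','w20'); print(withdepth(i,W,[[300,168],[350,168],[300,225],[350,225],[325,192]],d).round(4).tolist())
E
```

```text
[[0.4549, -0.1281, 0.0504], [0.4504, -0.0886, 0.0499], [0.5024, -0.1234, 0.051], [0.4979, -0.082, 0.0502], [0.4724, -0.106, 0.0492]]
```

carry_out:
  commands:
    - {"delta_pos":[-0.075,0.117,0],"delta_rot":[-0.001,0.01,0.009],"claw":75}
    - {"delta_pos":[-0.075,0.117,0],"delta_rot":[-0.001,0.01,0.009],"claw":75}
    - {"delta_pos":[-0.075,0.117,0],"delta_rot":[-0.001,0.01,0.009],"claw":75}
    - {"delta_pos":[-0.075,0.117,0],"delta_rot":[-0.001,0.01,0.009],"claw":75}
    - {"delta_pos":[-0.075,0.117,0.02],"delta_rot":[-0.001,0.01,0.009],"claw":75}
    - {"delta_pos":[-0.075,0.117,0.04],"delta_rot":[-0.001,0.01,0.009],"claw":75}
    - {"delta_pos":[-0.075,0.117,0.06],"delta_rot":[-0.001,0.01,0.009],"claw":75}
    - {"delta_pos":[-0.075,0.117,0.06],"delta_rot":[-0.001,0.01,0.009],"claw":75}

```text
time: 22.07
eef_pos: [0.5405, 0.0179, 0.1091]
tcp_rot: [-0.054, 0.999, 0.001, -0.005]
contact_force: [-0.7, -1.6, -0.4]
opening: 0.748
```

```bash
python3 - <<'E'
from h import *
p,d,i,W=shot('wrist','w21')
delta([.5433,.017,0.0445],1.679)
for o in plate(p,i,W,'brass',0.039): print(o)
E
```

```text
dpos [-0.002, -0.0008, 0.0667] drot [0.0012, -0.0069, 0.0003] | cur [0.5417 0.0175 0.1112] phi 1.6793 t 22.12 F [ 0.5 -0.4  0.4] op 0.753
(array([ 43., 336.]), array([ 0.6555, -0.1853,  0.039 ]), array([0.0465, 0.0243]), np.float64(2.2821))
(array([320., 326.]), array([0.6196, 0.0251, 0.039 ]), array([0.0237, 0.0256]), np.float64(0.1209))
(array([320., 222.]), array([0.5441, 0.0167, 0.039 ]), array([0.0485, 0.1102]), np.float64(0.138))
('holes', [[320.5, 282.0], [319.9, 176.0]], [[0.5838, 0.0213, 0.039], [0.5094, 0.013, 0.039]])
```

View pics/w21.png

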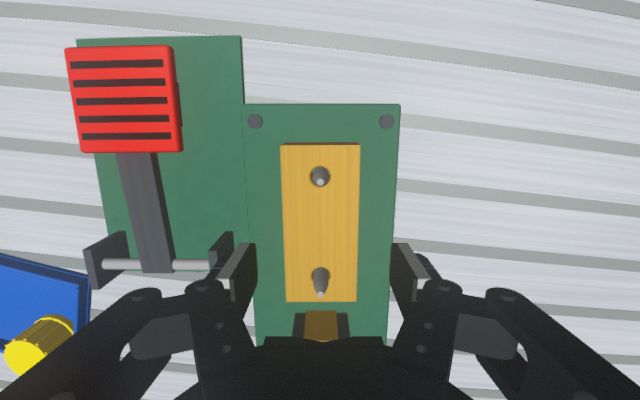

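The tread is back up at 50 mm and the plates are in place. I'll grasp brass only.

carry_out:
  commands:
    - {"delta_pos":[-0.002,-0.001,0.03],"delta_rot":[0.001,-0.005,0],"claw":75}
    - {"delta_pos":[-0.002,-0.001,0.055],"delta_rot":[0.001,-0.005,0],"claw":75}
    - {"delta_pos":[-0.002,-0.001,0.066],"delta_rot":[0.001,-0.005,0],"claw":75}
    - {"delta_pos":[-0.002,-0.001,0.066],"delta_rot":[0.001,-0.005,0],"claw":75}
    - {"delta_pos":[-0.002,-0.001,0.066],"delta_rot":[0.001,-0.005,0],"claw":75}

```text
time: 22.53
eef_pos: [0.5438, 0.0167, 0.0458]
tcp_rot: [-0.054, 0.999, 0.0, -0.001]
contact_force: [-0.2, -0.3, 0.6]
opening: 0.747
```

```bash
python3 - <<'E'
from h import *
delta([.5433,.0168,0.0445],1.679)
E
```

```text
dpos [0.0005, 0.0002, 0.0013] drot [0.0002, -0.0016, 0.0002] | cur [0.5438 0.0167 0.0458] phi 1.6792 t 22.53 F [-0.2 -0.3  0.6] op 0.747
```

carry_out:
  commands:
    - {"delta_pos":[0,0,0.001],"delta_rot":[0,0,0],"claw":50}
    - {"delta_pos":[0,0,0.001],"delta_rot":[0,0,0],"claw":40}
    - {"delta_pos":[0,0,0.001],"delta_rot":[0,0,0],"claw":35}
    - {"delta_pos":[0,0,0.001],"delta_rot":[0,0,0],"claw":35}
    - {"delta_pos":[0,0,0.001],"delta_rot":[0,0,0],"claw":35}
    - {"delta_pos":[0,0,0.001],"delta_rot":[0,0,0],"claw":35}
  force: 60

```text
time: 23.03
eef_pos: [0.5456, 0.0166, 0.0474]
tcp_rot: [-0.054, 0.999, -0.0, 0.001]
contact_force: [-1.7, 1.6, 6.8]
opening: 0.56
```

carry_out:
  commands:
    - {"delta_pos":[0,0,-0.008],"delta_rot":[0,0,0],"claw":35}
    - {"delta_pos":[0,0,-0.018],"delta_rot":[0,0,0],"claw":35}
    - {"delta_pos":[0,0,-0.028],"delta_rot":[0,0,0],"claw":35}
    - {"delta_pos":[0,0,-0.04],"delta_rot":[0,0,0],"claw":35}
    - {"delta_pos":[0,0,-0.055],"delta_rot":[0,0,0],"claw":35}
    - {"delta_pos":[0,0,-0.08],"delta_rot":[0,0,0],"claw":35}
    - {"delta_pos":[0,0,-0.1],"delta_rot":[0,0,0],"claw":35}
    - {"delta_pos":[0,0,-0.1],"delta_rot":[0,0,0],"claw":35}

```text
time: 23.7
eef_pos: [0.5485, 0.0162, 0.1533]
tcp_rot: [-0.054, 0.999, -0.001, 0.006]
contact_force: [1.7, 0.1, -4.7]
opening: 0.556
```

```bash
python3 - <<'E'
from h import *
p,d,i,W=shot('wrist','w22'); M=np.array(i['mount'])
print(plate(p,i,M,'brass',0.006))
# mat from top5 & side0
for n,t in (('top','top5'),('side','side0')):
    p2,d2,i2,W2=load(n,t); H=hsv(p2); m=cv2.inRange(H,(0,0,0),(180,255,70))
    cs,_=cv2.findContours(m,cv2.RETR_EXTERNAL,cv2.CHAIN_APPROX_NONE)
    for k in cs:
        r=cv2.minAreaRect(k); q=onplane(i2,W2,cv2.boxPoints(r),.004)
        if cv2.contourArea(k)>1500 and abs(q.mean(0)[1]+.39)<.06: print(n,r,q.round(3).tolist(),q.mean(0).round(4))
E
```

```text
[(array([ 90., 298.]), array([-0.0181, -0.1144,  0.006 ]), array([0.0199, 0.0196]), np.float64(0.8576)), (array([324., 241.]), array([0.0078, 0.0006, 0.006 ]), array([0.0479, 0.0984]), np.float64(3.0791)), ('holes', [[323.5, 317.0], [322.5, 185.5]], [[-0.0272, 0.0005, 0.006], [0.0382, 0.0001, 0.006]])]
top ((446.4145812988281, 202.48435974121094), (82.82783508300781, 48.34294509887695), 87.83892822265625) [[0.614, -0.308, 0.004], [0.624, -0.457, 0.004], [0.372, -0.465, 0.004], [0.364, -0.319, 0.004]] [ 0.4934 -0.3872  0.004 ]
side ((403.1356506347656, 281.6616516113281), (50.61509704589844, 75.42538452148438), 42.87889862060547) [[0.371, -0.315, 0.004], [0.658, -0.289, 0.004], [0.62, -0.456, 0.004], [0.353, -0.464, 0.004]] [ 0.5006 -0.381   0.004 ]
```

View pics/w22.png

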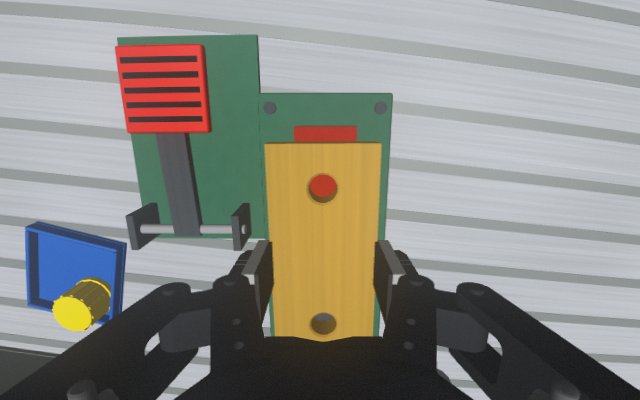

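Brass is lifted alone and red stays on the pins. I'll carry it to the mat, which measures as centred at (0.494,-0.387) with yaw about 0.03.

```bash
python3 - <<'E'
from h import *
delta([.5485,-.350,0.13],1.601)
E
```

```text
dpos [0.0386, -0.3643, 0.0213] drot [-0.0021, 0.0096, 0.078] | cur [0.5473 0.0163 0.1508] phi 1.679 t 23.75 F [-0.6 -0.4 -5.9] op 0.561
```

carry_out:
  commands:
    - {"delta_pos":[0.039,-0.364,0],"delta_rot":[-0.002,0.01,0.078],"claw":35}
    - {"delta_pos":[0.039,-0.364,0],"delta_rot":[-0.002,0.01,0.078],"claw":35}
    - {"delta_pos":[0.039,-0.364,0],"delta_rot":[-0.002,0.01,0.078],"claw":35}
    - {"delta_pos":[0.039,-0.364,0],"delta_rot":[-0.002,0.01,0.078],"claw":35}
    - {"delta_pos":[0.039,-0.364,0],"delta_rot":[-0.002,0.01,0.078],"claw":35}
    - {"delta_pos":[0.039,-0.364,0],"delta_rot":[-0.002,0.01,0.078],"claw":35}
    - {"delta_pos":[0.039,-0.364,0],"delta_rot":[-0.002,0.01,0.078],"claw":35}
    - {"delta_pos":[0.039,-0.364,0],"delta_rot":[-0.002,0.01,0.078],"claw":35}

```text
time: 24.42
eef_pos: [0.5461, -0.3179, 0.1485]
tcp_rot: [-0.015, 1.0, 0.001, -0.002]
contact_force: [1.4, 0.2, -6.0]
opening: 0.556
```

```bash
python3 - <<'E'
from h import *
shot('wrist','w23')
delta([.5485,-.350,0.08],1.601)
E
```

```text
dpos [-0.0018, -0.0225, 0.0697] drot [-0.0084, -0.0008, -0.0039] | cur [ 0.5461 -0.327   0.1496] phi 1.5971 t 24.47 F [ 0.7 -7.2 -3.6] op 0.562
```

View pics/w23.png

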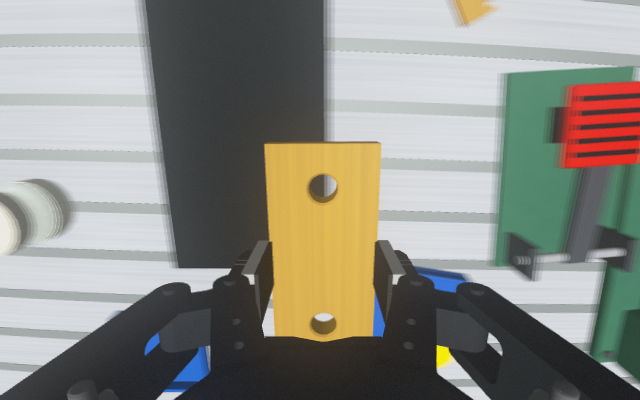

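```bash
python3 - <<'E'
from h import *
p,d,i,W=load('wrist','w23'); print(onplane(i,W,[(178,268),(326,130),(325,10),(149,20),(165,150)],.004).round(4).tolist())
E
```

```text
[[0.6212, -0.4543, 0.004], [0.4885, -0.3163, 0.004], [0.3964, -0.32, 0.004], [0.4061, -0.4597, 0.004], [0.509, -0.4555, 0.004]]
```

carry_out:
  commands:
    - {"delta_pos":[-0.002,-0.0225,0],"delta_rot":[-0.004,0,-0.004],"claw":35}
    - {"delta_pos":[-0.002,-0.0225,0.02],"delta_rot":[-0.004,0,-0.004],"claw":35}
    - {"delta_pos":[-0.002,-0.0225,0.05],"delta_rot":[-0.004,0,-0.004],"claw":35}
    - {"delta_pos":[-0.002,-0.0225,0.07],"delta_rot":[-0.004,0,-0.004],"claw":35}
    - {"delta_pos":[-0.002,-0.0225,0.07],"delta_rot":[-0.004,0,-0.004],"claw":35}

```text
time: 24.88
eef_pos: [0.544, -0.3463, 0.0711]
tcp_rot: [-0.015, 1.0, 0.003, -0.006]
contact_force: [-1.7, 0.9, -7.8]
opening: 0.559
```

```bash
python3 - <<'E'
from h import *
p,d,i,W=shot('wrist','w24')
delta([.5485,-.350,0.026],1.601)
E
```

```text
dpos [-0.0034, -0.0031, 0.048] drot [0.0036, -0.0094, -0.0002] | cur [ 0.5454 -0.3472  0.074 ] phi 1.6008 t 24.93 F [ 0.3  0.2 -5.4] op 0.561
```

View pics/w24.png

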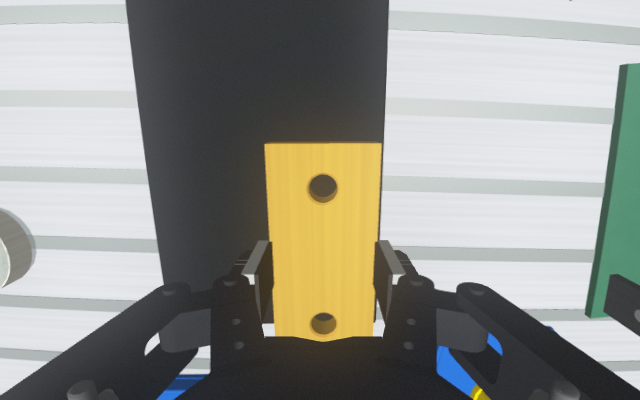

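```bash
python3 - <<'E'
from h import *
p,d,i,W=load('wrist','w24'); print(onplane(i,W,[(387,60),(383.5,130),(378,260),(133,60),(146,150),(158,240)],.004).round(4).tolist())
delta([.5475,-.353,0.0265],1.601)
E
```

```text
[[0.4427, -0.3113, 0.004], [0.4824, -0.3105, 0.004], [0.568, -0.3076, 0.004], [0.4461, -0.4594, 0.004], [0.4983, -0.4568, 0.004], [0.5577, -0.4552, 0.004]]
dpos [-0.0023, -0.0061, 0.0475] drot [0.0036, -0.0094, -0.0002] | cur [ 0.5454 -0.3472  0.074 ] phi 1.6008 t 24.93 F [ 0.3  0.2 -5.4] op 0.561
```

carry_out:
  commands:
    - {"delta_pos":[-0.0023,-0.006,0.015],"delta_rot":[0.003,-0.009,0],"claw":35}
    - {"delta_pos":[-0.0023,-0.006,0.03],"delta_rot":[0.003,-0.009,0],"claw":35}
    - {"delta_pos":[-0.0023,-0.006,0.04],"delta_rot":[0.003,-0.009,0],"claw":35}
    - {"delta_pos":[-0.0023,-0.006,0.046],"delta_rot":[0.003,-0.009,0],"claw":35}
    - {"delta_pos":[-0.0023,-0.006,0.0485],"delta_rot":[0.003,-0.009,0],"claw":35}
    - {"delta_pos":[-0.0023,-0.006,0.0485],"delta_rot":[0.003,-0.009,0],"claw":35}
    - {"delta_pos":[-0.0023,-0.006,0.0485],"delta_rot":[0.003,-0.009,0],"claw":35}

```text
time: 25.52
eef_pos: [0.5481, -0.3533, 0.0263]
tcp_rot: [-0.015, 1.0, -0.0, 0.001]
contact_force: [0.1, -0.9, -5.0]
opening: 0.561
```

```bash
python3 - <<'E'
from h import *
delta([.5475,-.353,0.0265],1.601)
E
```

```text
dpos [0.0006, 0.0003, -0.0002] drot [-0.0007, 0.0011, 0.0] | cur [ 0.5481 -0.3533  0.0263] phi 1.601 t 25.52 F [ 0.1 -0.9 -5. ] op 0.561
```

carry_out:
  commands:
    - {"delta_pos":[0,0,0.001],"delta_rot":[0,0,0],"claw":35}
    - {"delta_pos":[0,0,0.002],"delta_rot":[0,0,0],"claw":35}
    - {"delta_pos":[0,0,0.003],"delta_rot":[0,0,0],"claw":35}
    - {"delta_pos":[0,0,0.003],"delta_rot":[0,0,0],"claw":35}

```text
time: 25.85
eef_pos: [0.5487, -0.3538, 0.0246]
tcp_rot: [-0.015, 1.0, -0.001, 0.001]
contact_force: [-0.7, 0.7, -0.7]
opening: 0.559
```

Contact with the mat: the weight has come off the wrist at TCP 24.6 mm. I'll release and go up.

carry_out:
  commands:
    - {"delta_pos":[0,0,0],"delta_rot":[0,0,0],"claw":65}
    - {"delta_pos":[0,0,0],"delta_rot":[0,0,0],"claw":75}
    - {"delta_pos":[0,0,0],"delta_rot":[0,0,0],"claw":75}
    - {"delta_pos":[0,0,-0.03],"delta_rot":[0,0,0],"claw":75}
    - {"delta_pos":[0,0,-0.07],"delta_rot":[0,0,0],"claw":75}
    - {"delta_pos":[0,0,-0.11],"delta_rot":[0,0,0],"claw":75}
    - {"delta_pos":[0,0,-0.14],"delta_rot":[0,0,0],"claw":75}
    - {"delta_pos":[0,0,-0.14],"delta_rot":[0,0,0],"claw":75}

```text
time: 26.52
eef_pos: [0.5524, -0.3569, 0.1752]
tcp_rot: [-0.015, 1.0, -0.007, 0.008]
contact_force: [0.3, -1.0, 1.5]
opening: 0.747
```

```bash
python3 - <<'E'
from h import *
p,d,i,W=shot('wrist','w25')
for o in plate(p,i,W,'brass',0.016): print(o)
delta([.5433,.017,0.15],1.679)
E
```

```text
(array([329., 180.]), array([ 0.5466, -0.3533,  0.016 ]), array([0.0496, 0.1094]), np.float64(0.0592))
('holes', [[328.6, 217.5], [328.8, 145.5]], [[0.5801, -0.3525, 0.016], [0.5117, -0.3547, 0.016]])
dpos [-0.0033, 0.3731, 0.0176] drot [-0.0105, 0.0107, -0.0779] | cur [ 0.551  -0.3559  0.1713] phi 1.6011 t 26.57 F [ 0.1  0.8 -0.2] op 0.749
```

View pics/w25.png

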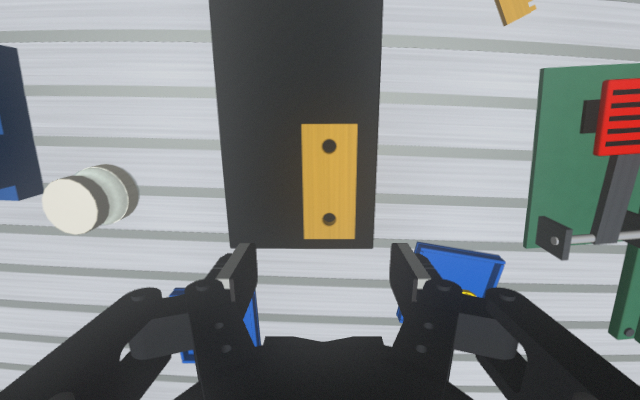

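Brass lies fully on the mat (plate 301–357 × 124–240 px; the mat edges are at row 248 and column 375). Back for red.

carry_out:
  commands:
    - {"delta_pos":[-0.003,0.373,0.017],"delta_rot":[-0.01,0.01,-0.078],"claw":75}
    - {"delta_pos":[-0.003,0.373,0.017],"delta_rot":[-0.01,0.01,-0.078],"claw":75}
    - {"delta_pos":[-0.003,0.373,0.017],"delta_rot":[-0.01,0.01,-0.078],"claw":75}
    - {"delta_pos":[-0.003,0.373,0.017],"delta_rot":[-0.01,0.01,-0.078],"claw":75}
    - {"delta_pos":[-0.003,0.373,0.017],"delta_rot":[-0.01,0.01,-0.078],"claw":75}
    - {"delta_pos":[-0.003,0.373,0.017],"delta_rot":[-0.01,0.01,-0.078],"claw":75}
    - {"delta_pos":[-0.003,0.373,0.017],"delta_rot":[-0.01,0.01,-0.078],"claw":75}
    - {"delta_pos":[-0.003,0.373,0.017],"delta_rot":[-0.01,0.01,-0.078],"claw":75}

```text
time: 27.23
eef_pos: [0.5424, -0.0184, 0.1507]
tcp_rot: [-0.054, 0.999, 0.0, -0.0]
contact_force: [0.4, -0.4, -0.2]
opening: 0.751
```

```bash
python3 - <<'E'
from h import *
delta([.5433,.017,0.11],1.679)
E
```

```text
dpos [-0.0048, 0.0351, 0.0407] drot [0.0001, -0.0009, -0.0003] | cur [ 0.5424 -0.0184  0.1507] phi 1.6787 t 27.23 F [ 0.4 -0.4 -0.2] op 0.751
```

carry_out:
  commands:
    - {"delta_pos":[-0.005,0.035,0.02],"delta_rot":[0,0,0],"claw":75}
    - {"delta_pos":[-0.005,0.035,0.04],"delta_rot":[0,0,0],"claw":75}
    - {"delta_pos":[-0.005,0.035,0.04],"delta_rot":[0,0,0],"claw":75}
    - {"delta_pos":[-0.005,0.035,0.04],"delta_rot":[0,0,0],"claw":75}

```text
time: 27.57
eef_pos: [0.5419, 0.0173, 0.1087]
tcp_rot: [-0.054, 0.999, 0.0, -0.003]
contact_force: [0.7, 0.0, 1.3]
opening: 0.751
```

```bash
python3 - <<'E'
from h import *
p,d,i,W=shot('wrist','w26')
for o in plate(p,i,W,'red',0.027): print(o)
delta([.5433,.017,0.032],1.679)
E
```

```text
(array([321., 216.]), array([0.5442, 0.0166, 0.027 ]), array([0.0486, 0.1094]), np.float64(0.1376))
('holes', [[321.5, 172.8]], [[0.5108, 0.0134, 0.027]])
(array([124.,  97.]), array([ 0.4763, -0.1197,  0.027 ]), array([0.0716, 0.0682]), np.float64(1.7164))
('holes', [[126.0, 133.5], [123.5, 116.0], [121.0, 98.0], [118.5, 79.5], [116.0, 60.0]], [[0.4983, -0.1182, 0.027], [0.4872, -0.1194, 0.027], [0.4759, -0.1206, 0.027], [0.4647, -0.1219, 0.027], [0.453, -0.1231, 0.027]])
dpos [-0.0003, 0.0005, 0.0782] drot [0.0001, -0.0023, -0.0006] | cur [0.5432 0.0165 0.1102] phi 1.6784 t 27.62 F [0.3 0.6 0.3] op 0.757
```

View pics/w26.png

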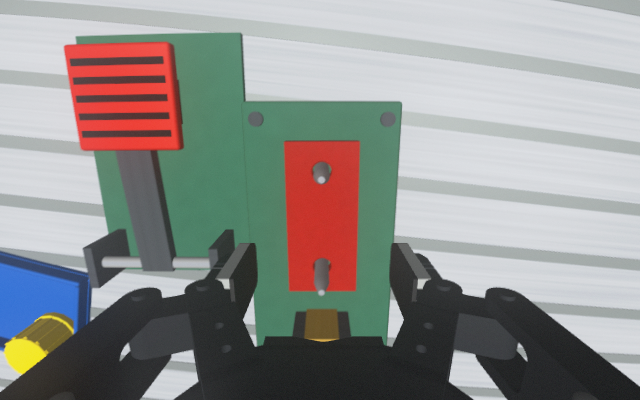

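carry_out:
  commands:
    - {"delta_pos":[0,0.0005,0.035],"delta_rot":[0,-0.002,0],"claw":75}
    - {"delta_pos":[0,0.0005,0.065],"delta_rot":[0,-0.002,0],"claw":75}
    - {"delta_pos":[0,0.0005,0.078],"delta_rot":[0,-0.002,0],"claw":75}
    - {"delta_pos":[0,0.0005,0.078],"delta_rot":[0,-0.002,0],"claw":75}
    - {"delta_pos":[0,0.0005,0.078],"delta_rot":[0,-0.002,0],"claw":55}
    - {"delta_pos":[0,0.0005,0.078],"delta_rot":[0,-0.002,0],"claw":40}
    - {"delta_pos":[0,0.0005,0.078],"delta_rot":[0,-0.002,0],"claw":35}
    - {"delta_pos":[0,0.0005,0.078],"delta_rot":[0,-0.002,0],"claw":35}
  force: 60

```text
time: 28.28
eef_pos: [0.544, 0.0165, 0.0339]
tcp_rot: [-0.054, 0.999, -0.0, 0.001]
contact_force: [-1.5, -0.9, 1.9]
opening: 0.561
```

carry_out:
  commands:
    - {"delta_pos":[0,0,0],"delta_rot":[0,0,0],"claw":35}
    - {"delta_pos":[0,0,-0.01],"delta_rot":[0,0,0],"claw":35}
    - {"delta_pos":[0,0,-0.02],"delta_rot":[0,0,0],"claw":35}
    - {"delta_pos":[0,0,-0.03],"delta_rot":[0,0,0],"claw":35}
    - {"delta_pos":[0,0,-0.045],"delta_rot":[0,0,0],"claw":35}
    - {"delta_pos":[0,0,-0.07],"delta_rot":[0,0,0],"claw":35}
    - {"delta_pos":[0,0,-0.1],"delta_rot":[0,0,0],"claw":35}
    - {"delta_pos":[0,0,-0.11],"delta_rot":[0,0,0],"claw":35}

```text
time: 28.95
eef_pos: [0.5469, 0.0163, 0.1499]
tcp_rot: [-0.054, 0.999, -0.001, 0.006]
contact_force: [1.3, 0.1, -1.4]
opening: 0.561
```

```bash
python3 - <<'E'
from h import *
p,d,i,W=shot('wrist','w27'); M=np.array(i['mount'])
print(plate(p,i,M,'red',0.005))
delta([.441,-.415,0.14],1.601)
E
```

```text
[(array([323., 244.]), array([0.0073, 0.0003, 0.005 ]), array([0.0481, 0.0958]), np.float64(3.0915)), ('holes', [[323.0, 321.0], [323.0, 189.5]], [[-0.0288, 0.0003, 0.005], [0.0366, 0.0003, 0.005]]), (array([160.,  91.]), array([ 0.0768, -0.0655,  0.005 ]), array([0.0357, 0.0356]), np.float64(1.5147)), ('holes', [[161.5, 121.5], [160.0, 107.0], [158.0, 91.5], [156.0, 75.5], [154.5, 60.5]], [[0.0653, -0.066, 0.005], [0.0711, -0.0659, 0.005], [0.0771, -0.0659, 0.005], [0.0831, -0.066, 0.005], [0.0887, -0.0659, 0.005]])]
dpos [0.1525, -0.4172, 0.0101] drot [-0.0035, 0.0137, 0.0778] | cur [0.5475 0.0162 0.1505] phi 1.6787 t 29.0 F [ 1.1 -0.5 -0.4] op 0.565
```

View pics/w27.png

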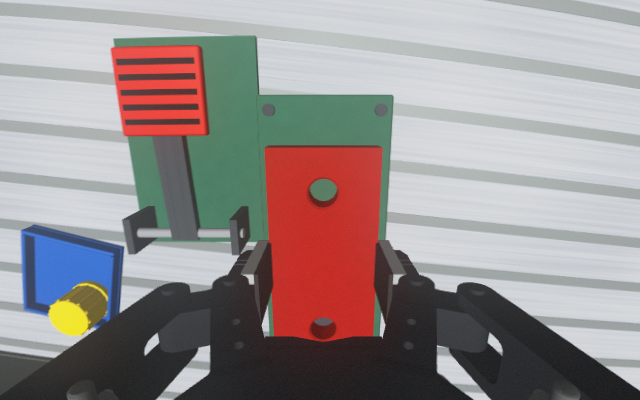

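carry_out:
  commands:
    - {"delta_pos":[0.149,-0.415,0.005],"delta_rot":[-0.003,0.013,0.078],"claw":35}
    - {"delta_pos":[0.149,-0.415,0.005],"delta_rot":[-0.003,0.013,0.078],"claw":35}
    - {"delta_pos":[0.149,-0.415,0.005],"delta_rot":[-0.003,0.013,0.078],"claw":35}
    - {"delta_pos":[0.149,-0.415,0.005],"delta_rot":[-0.003,0.013,0.078],"claw":35}
    - {"delta_pos":[0.149,-0.415,0.005],"delta_rot":[-0.003,0.013,0.078],"claw":35}
    - {"delta_pos":[0.149,-0.415,0.005],"delta_rot":[-0.003,0.013,0.078],"claw":35}
    - {"delta_pos":[0.149,-0.415,0.005],"delta_rot":[-0.003,0.013,0.078],"claw":35}
    - {"delta_pos":[0.149,-0.415,0.005],"delta_rot":[-0.003,0.013,0.078],"claw":35}

```text
time: 29.67
eef_pos: [0.4672, -0.3096, 0.144]
tcp_rot: [-0.015, 1.0, 0.0, 0.0]
contact_force: [1.2, -0.4, -1.3]
opening: 0.557
```

```bash
python3 - <<'E'
from h import *
delta([.4445,-.413,0.1],1.601)
E
```

```text
dpos [0.0258, -0.1026, 0.0439] drot [0.0002, 0.0005, -0.0005] | cur [ 0.4672 -0.3096  0.144 ] phi 1.6005 t 29.67 F [ 1.2 -0.4 -1.3] op 0.557
```

carry_out:
  commands:
    - {"delta_pos":[0.026,-0.103,0],"delta_rot":[0,0,0],"claw":35}
    - {"delta_pos":[0.026,-0.103,0],"delta_rot":[0,0,0],"claw":35}
    - {"delta_pos":[0.026,-0.103,0],"delta_rot":[0,0,0],"claw":35}
    - {"delta_pos":[0.026,-0.103,0.03],"delta_rot":[0,0,0],"claw":35}
    - {"delta_pos":[0.026,-0.103,0.05],"delta_rot":[0,0,0],"claw":35}
    - {"delta_pos":[0.026,-0.103,0.07],"delta_rot":[0,0,0],"claw":35}
    - {"delta_pos":[0.026,-0.103,0.07],"delta_rot":[0,0,0],"claw":35}

```text
time: 30.25
eef_pos: [0.4415, -0.4103, 0.0678]
tcp_rot: [-0.014, 1.0, 0.004, -0.003]
contact_force: [-0.9, 1.1, -2.7]
opening: 0.561
```

```bash
python3 - <<'E'
from h import *
p,d,i,W=shot('wrist','w28')
delta([.4445,-.413,0.024],1.601)
E
```

```text
dpos [-0.0021, -0.0021, 0.0461] drot [0.0063, -0.0039, -0.0007] | cur [ 0.4425 -0.4113  0.0702] phi 1.6002 t 30.3 F [ 0.1 -0.1 -1.1] op 0.56
```

View pics/w28.png

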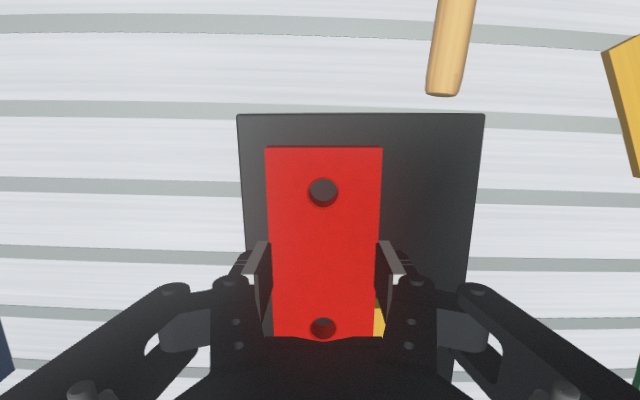

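```bash
python3 - <<'E'
from h import *
p,d,i,W=load('wrist','w28'); print(onplane(i,W,[(237,114),(484,114),(245,230)],.004).round(4).tolist())
delta([.4445,-.413,0.024],1.601)
E
```

```text
[[0.3736, -0.462, 0.004], [0.3689, -0.3154, 0.004], [0.4456, -0.4597, 0.004]]
dpos [-0.0021, -0.0021, 0.0461] drot [0.0063, -0.0039, -0.0007] | cur [ 0.4425 -0.4113  0.0702] phi 1.6002 t 30.3 F [ 0.1 -0.1 -1.1] op 0.56
```

carry_out:
  commands:
    - {"delta_pos":[-0.002,-0.002,0.015],"delta_rot":[0.005,-0.004,0],"claw":35}
    - {"delta_pos":[-0.002,-0.002,0.03],"delta_rot":[0.005,-0.004,0],"claw":35}
    - {"delta_pos":[-0.002,-0.002,0.04],"delta_rot":[0.005,-0.004,0],"claw":35}
    - {"delta_pos":[-0.002,-0.002,0.045],"delta_rot":[0.005,-0.004,0],"claw":35}
    - {"delta_pos":[-0.002,-0.002,0.047],"delta_rot":[0.005,-0.004,0],"claw":35}
    - {"delta_pos":[-0.002,-0.002,0.047],"delta_rot":[0.005,-0.004,0],"claw":35}
    - {"delta_pos":[-0.002,-0.002,0.047],"delta_rot":[0.005,-0.004,0],"claw":35}

```text
time: 30.88
eef_pos: [0.445, -0.4135, 0.0242]
tcp_rot: [-0.015, 1.0, -0.0, 0.001]
contact_force: [-0.2, -0.4, -1.4]
opening: 0.561
```

carry_out:
  commands:
    - {"delta_pos":[0,0,0.001],"delta_rot":[0,0,0],"claw":35}
    - {"delta_pos":[0,0,0.002],"delta_rot":[0,0,0],"claw":35}
    - {"delta_pos":[0,0,0.002],"delta_rot":[0,0,0],"claw":35}

```text
time: 31.13
eef_pos: [0.4454, -0.414, 0.023]
tcp_rot: [-0.015, 1.0, -0.001, 0.001]
contact_force: [-0.1, 0.7, -1.3]
opening: 0.559
```

carry_out:
  commands:
    - {"delta_pos":[0,0,0.0015],"delta_rot":[0,0,0],"claw":35}
    - {"delta_pos":[0,0,0.0015],"delta_rot":[0,0,0],"claw":35}
    - {"delta_pos":[0,0,0.0015],"delta_rot":[0,0,0],"claw":35}

```text
time: 31.38
eef_pos: [0.4454, -0.414, 0.0229]
tcp_rot: [-0.015, 1.0, -0.0, 0.001]
contact_force: [-2.9, 2.0, 4.7]
opening: 0.561
```

carry_out:
  commands:
    - {"delta_pos":[0,0,0],"delta_rot":[0,0,0],"claw":60}
    - {"delta_pos":[0,0,0],"delta_rot":[0,0,0],"claw":72}
    - {"delta_pos":[0,0,0],"delta_rot":[0,0,0],"claw":72}
    - {"delta_pos":[0,0,-0.03],"delta_rot":[0,0,0],"claw":72}
    - {"delta_pos":[0,0,-0.07],"delta_rot":[0,0,0],"claw":72}
    - {"delta_pos":[0,0,-0.11],"delta_rot":[0,0,0],"claw":75}
    - {"delta_pos":[0,0,-0.15],"delta_rot":[0,0,0],"claw":75}
    - {"delta_pos":[0,0,-0.18],"delta_rot":[0,0,0],"claw":75}

```text
time: 32.05
eef_pos: [0.4458, -0.4147, 0.2069]
tcp_rot: [-0.015, 1.0, -0.002, 0.002]
contact_force: [1.5, -0.0, 0.1]
opening: 0.754
```

```bash
python3 - <<'E'
from h import *
p,d,i,W=shot('wrist','w29')
for c in ('brass','red'):
    for o in plate(p,i,W,c,0.016): print(c,o)
    k=max(blobs(p,c),key=cv2.contourArea); m=np.zeros(d.shape,np.uint8); cv2.drawContours(m,[k],-1,1,-1); ys,xs=np.nonzero(cv2.erode(m,np.ones((7,7)))); P=withdepth(i,W,np.c_[xs,ys],d); print(c,'z',np.percentile(P[:,2],[10,50,90]).round(4))
delta([0.45,0.2,0.25])
shot('side','s29')
E
```

```text
brass (array([376., 272.]), array([ 0.5476, -0.3522,  0.016 ]), array([0.1162, 0.0519]), np.float64(0.0345))
brass ('holes', [[376.0, 244.5]], [[0.5115, -0.3551, 0.016]])
brass (array([523., 105.]), array([ 0.3605, -0.2195,  0.016 ]), array([0.0262, 0.0842]), np.float64(0.5339))
brass z [0.0142 0.0154 0.0162]
red (array([618., 230.]), array([ 0.4891, -0.0832,  0.016 ]), array([0.0507, 0.0738]), np.float64(0.3096))
red (array([324., 182.]), array([ 0.4465, -0.4136,  0.016 ]), array([0.0486, 0.1112]), np.float64(0.0509))
red ('holes', [[324.5, 216.0], [324.2, 149.8]], [[0.4804, -0.4125, 0.016], [0.4105, -0.415, 0.016]])
red z [0.0142 0.0153 0.0163]
dpos [-0.021, 0.6163, -0.044] drot [-0.0133, 0.0106, 0.0001] | cur [ 0.4479 -0.4172  0.214 ] phi 1.6007 t 32.1 F [ 2.5 -1.3  4.8] op 0.752
```

View pics/w29.png

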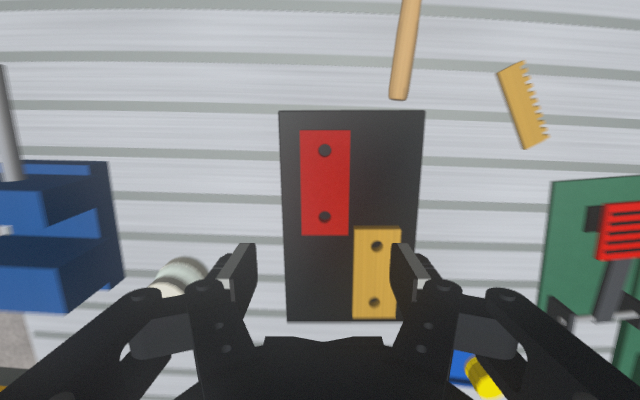

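View pics/s29.png

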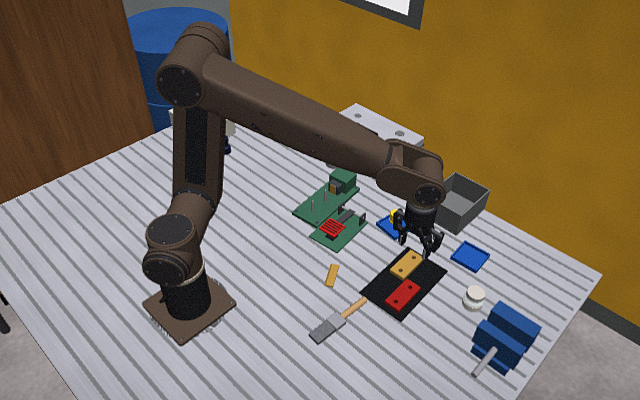

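Both plates lie flat on the mat (tops at 15.4 and 15.3 mm, 16 expected). I'll move the arm aside for a clear final check.

carry_out:
  commands:
    - {"delta_pos":[0,0.3,-0.04],"delta_rot":[-0.01,0.01,0],"claw":75}
    - {"delta_pos":[0,0.3,-0.04],"delta_rot":[-0.01,0.01,0],"claw":75}
    - {"delta_pos":[0,0.3,-0.04],"delta_rot":[-0.01,0.01,0],"claw":75}
    - {"delta_pos":[0,0.3,-0.04],"delta_rot":[-0.01,0.01,0],"claw":75}
    - {"delta_pos":[0,0.6,-0.04],"delta_rot":[-0.01,0.01,0],"claw":75}
    - {"delta_pos":[0,0.6,-0.04],"delta_rot":[-0.01,0.01,0],"claw":75}
    - {"delta_pos":[0,0.6,-0.04],"delta_rot":[-0.01,0.01,0],"claw":75}
    - {"delta_pos":[0,0.6,-0.04],"delta_rot":[-0.01,0.01,0],"claw":75}

```text
time: 32.82
eef_pos: [0.4358, -0.0807, 0.2328]
tcp_rot: [-0.015, 1.0, -0.001, -0.0]
contact_force: [-0.4, 0.8, 0.2]
opening: 0.753
```

carry_out:
  commands:
    - {"delta_pos":[0,0.25,0],"delta_rot":[0,0,0],"claw":75}
    - {"delta_pos":[0,0.25,0],"delta_rot":[0,0,0],"claw":75}
    - {"delta_pos":[0,0.25,0],"delta_rot":[0,0,0],"claw":75}
    - {"delta_pos":[0,0.25,0],"delta_rot":[0,0,0],"claw":75}
    - {"delta_pos":[0,0.25,0],"delta_rot":[0,0,0],"claw":75}
    - {"delta_pos":[0,0.25,0],"delta_rot":[0,0,0],"claw":75}
    - {"delta_pos":[0,0.25,0],"delta_rot":[0,0,0],"claw":75}
    - {"delta_pos":[0,0.25,0],"delta_rot":[0,0,0],"claw":75}

```text
time: 33.48
eef_pos: [0.4276, 0.1712, 0.2312]
tcp_rot: [-0.017, 1.0, -0.001, -0.001]
contact_force: [-0.4, -0.0, -0.0]
opening: 0.75
```

```bash
python3 - <<'E'
from h import *
p,d,i,W=shot('top','top30'); p2,d2,i2,W2=shot('side','s30')
q=onplane(*load('wrist','w25')[2:],[(300,248),(373,248)],.004); print('mat far edge',q.round(4).tolist())
for n,(P,I,w) in {'top':(p,i,W),'side':(p2,i2,W2)}.items():
  for c,z in (('red',.016),('brass',.016),('yellow',.038),('blue',.016)):
    for k in blobs(P,c,40):
        r=cv2.minAreaRect(k); x=onplane(I,w,cv2.boxPoints(r),z)
        if .2<x[:,0].mean()<.9 and abs(x[:,1].mean())<.6: print(n,c,np.round(r[0]),x.mean(0).round(4))
cv2.imwrite('pics/top30c.png',cv2.resize(p[100:330,130:540,::-1],None,fx=1.9,fy=1.9,interpolation=cv2.INTER_CUBIC))
print(ctrl.get_state()['time'])
E
```

```text
mat far edge [[0.6184, -0.3807, 0.004], [0.6158, -0.3054, 0.004]]
top red [457. 219.] [ 0.4438 -0.4155  0.016 ]
top red [355. 205.] [ 0.4768 -0.11    0.016 ]
top brass [390. 246.] [ 0.3581 -0.2157  0.016 ]
top brass [437. 184.] [ 0.5448 -0.355   0.016 ]
top yellow [388. 138.] [ 0.6796 -0.2059  0.038 ]
top blue [393. 147.] [ 0.6569 -0.2232  0.016 ]
top blue [475. 131.] [ 0.7132 -0.4744  0.016 ]
side red [402. 294.] [ 0.4457 -0.4143  0.016 ]
side red [332. 227.] [ 0.5016 -0.0839  0.016 ]
side brass [354. 307.] [ 0.3151 -0.3444  0.016 ]
side brass [331. 275.] [ 0.3541 -0.2206  0.016 ]
side brass [407. 264.] [ 0.5492 -0.3532  0.016 ]
side brass [395. 218.] [ 0.68   -0.2077  0.016 ]
side yellow [396. 213.] [ 0.683  -0.2044  0.038 ]
side blue [470. 255.] [ 0.7153 -0.4729  0.016 ]
side blue [395. 224.] [ 0.6601 -0.2236  0.016 ]
33.5833
```

View pics/top30c.png

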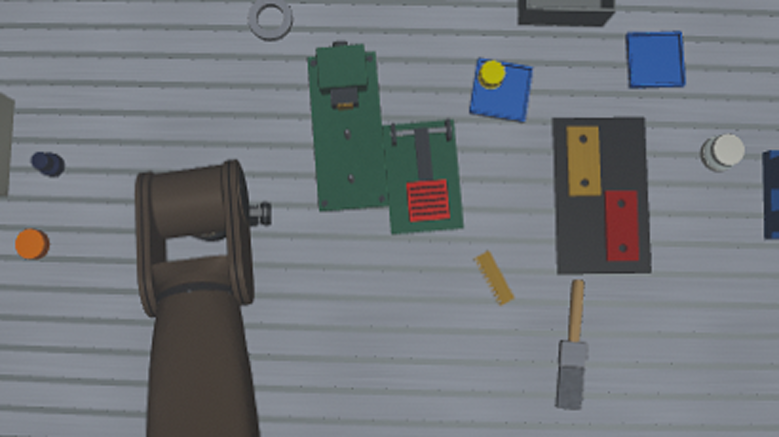

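View pics/s30.png

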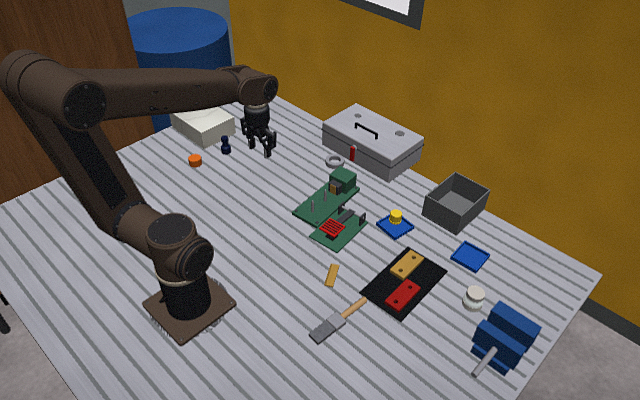

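The plates check out: brass ends about 16 mm inside the mat's far edge and red is clear of all edges. But the cap has been knocked within the dish, to about (0.68,-0.206) from (0.658,-0.2225). I'll look closely to see that it stands in the dish and not on the wall.

```bash
python3 - <<'E'
from h import *
delta([.655,-.215,0.2],1.6)
E
```

```text
dpos [-0.2154, -0.3902, 0.0321] drot [-0.0028, -0.002, 0.0003] | cur [0.4283 0.1688 0.2314] phi 1.6003 t 33.58 F [0.4 0.  0.3] op 0.751
```

carry_out:
  commands:
    - {"delta_pos":[-0.215,-0.39,0.02],"delta_rot":[0,0,0],"claw":75}
    - {"delta_pos":[-0.215,-0.39,0.02],"delta_rot":[0,0,0],"claw":75}
    - {"delta_pos":[-0.215,-0.39,0.02],"delta_rot":[0,0,0],"claw":75}
    - {"delta_pos":[-0.215,-0.39,0.02],"delta_rot":[0,0,0],"claw":75}
    - {"delta_pos":[-0.215,-0.39,0.02],"delta_rot":[0,0,0],"claw":75}
    - {"delta_pos":[-0.215,-0.39,0.02],"delta_rot":[0,0,0],"claw":75}
    - {"delta_pos":[-0.215,-0.39,0.02],"delta_rot":[0,0,0],"claw":75}
    - {"delta_pos":[-0.215,-0.39,0.02],"delta_rot":[0,0,0],"claw":75}

```text
time: 34.25
eef_pos: [0.5973, -0.1225, 0.2167]
tcp_rot: [-0.013, 1.0, -0.001, -0.001]
contact_force: [0.8, -0.0, 0.5]
opening: 0.752
```

```bash
python3 - <<'E'
from h import *
delta([.655,-.215,0.17],1.6)
E
```

```text
dpos [-0.0555, -0.0938, 0.0468] drot [-0.0029, -0.0025, -0.004] | cur [ 0.5973 -0.1225  0.2167] phi 1.596 t 34.25 F [ 0.8 -0.   0.5] op 0.752
```

carry_out:
  commands:
    - {"delta_pos":[-0.055,-0.094,0.02],"delta_rot":[0,0,0],"claw":75}
    - {"delta_pos":[-0.055,-0.094,0.045],"delta_rot":[0,0,0],"claw":75}
    - {"delta_pos":[-0.055,-0.094,0.045],"delta_rot":[0,0,0],"claw":75}
    - {"delta_pos":[-0.055,-0.094,0.045],"delta_rot":[0,0,0],"claw":75}
    - {"delta_pos":[-0.055,-0.094,0.045],"delta_rot":[0,0,0],"claw":75}

```text
time: 34.67
eef_pos: [0.6524, -0.2188, 0.1679]
tcp_rot: [-0.01, 1.0, -0.0, -0.004]
contact_force: [-0.1, 0.7, 0.4]
opening: 0.746
```

```bash
python3 - <<'E'
from h import *
p,d,i,W=shot('wrist','w31')
k=max(blobs(p,'yellow'),key=cv2.contourArea); m=np.zeros(d.shape,np.uint8); cv2.drawContours(m,[k],-1,1,-1); ys,xs=np.nonzero(cv2.erode(m,np.ones((5,5)))); P=withdepth(i,W,np.c_[xs,ys],d); T=P[P[:,2]>np.percentile(P[:,2],95)-.004]
print('top z',np.percentile(P[:,2],[10,50,90,98]).round(4),T.mean(0).round(4)); A=np.c_[T[:,:2],np.ones(len(T))]; print('slope',np.linalg.lstsq(A,T[:,2],rcond=None)[0].round(3))
x,y,w,h=cv2.boundingRect(k); print(x,y,w,h)
cv2.imwrite('pics/w31c.png',cv2.resize(p[max(0,y-60):y+h+60,max(0,x-80):x+w+80,::-1],None,fx=3,fy=3,interpolation=cv2.INTER_CUBIC))
delta([.655,-.215,0.17],1.6)
E
```

```text
top z [0.0365 0.0374 0.0382 0.0389] [ 0.681  -0.2052  0.0387]
slope [-1.095 -0.184  0.747]
316 212 44 42
dpos [-0.002, 0.0024, 0.0002] drot [-0.0012, -0.0053, -0.0081] | cur [ 0.653  -0.2175  0.1702] phi 1.592 t 34.72 F [0.7 0.1 1.1] op 0.75
```

View pics/w31c.png

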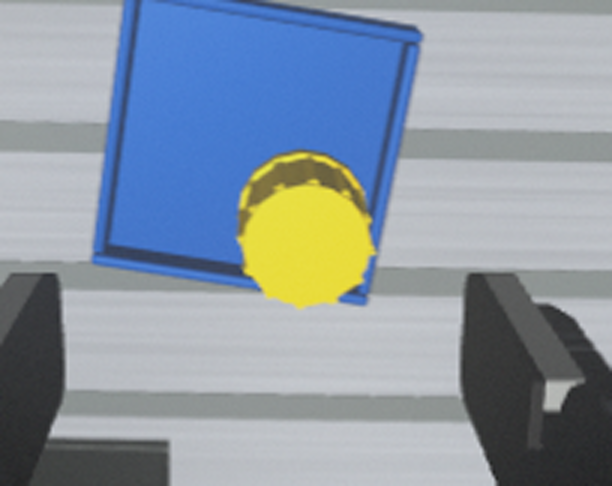

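The cap stands upright on the dish floor in one corner, inside the walls. Its top is level at 37–38 mm, which matches floor 4 + cap 34, so it needs no mending. The robot touches nothing, so I'll hand in.

```bash
python3 - <<'E'
from h import *
print(ctrl.sign_off())
E
```

```text
the job is handed in; nothing more can be done
None
```

The job is done and handed in at about 35 s. There were only two plates, red and brass; I found no blued plate in any view.

I put the yellow cap in the nearer blue dish, then seated red and brass flush on the pins (brass top at 38.4 mm against 39 expected). I held the treadle on its stop for over 1.3 s at 17 to 32 N; it came back up to 50 mm. Then I laid brass and red separately on the mat.

**Last checks:**
- **Plates:** both lie flat, tops at 15.3–15.4 mm against 16 expected. Each is at least about 14 mm inside the mat's edges.
- **Cap:** it moved about 28 mm after I set it down and now stands in a corner of the dish. It is upright on the dish floor, inside the walls, with its top at 37–38 mm. I left it there.
- **Other things:** the comb and the second dish are where they were by measurement. The rest look unmoved by eye in the last views; the ring gauge, plug gauge, jar, brush and spare cap were not re-measured.
- **Disagreements:** a rough line fit on the cap's top face gave a meaningless slope, because it used only a thin band of points. I relied on the spread of heights instead. Triangulating from two close wrist views put heights 2 to 15 mm too high, so I used depth and plane heights there.

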